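# Load a spraying turntable with test tiles and close the glaze jar

## Task

Get the spraying turntable ready: first turn its board by the wooden knob fully home to the click stop at which the knob is on the robot's right-hand side, and press a test tile flush into each of the two pockets then lying outside the clear hood. Then turn the board half a turn (knob past the robot's side) fully home to the other click stop, so that those two tiles are under the hood, and press every remaining tile flush into the pockets that have come round. Also put the stopper all the way into the neck of the glaze jar, and leave everything upright, the turntable at that second stop, and the bottle, bowl and wooden block where they are.

Things in the scene. Friction and masses are not known exactly. Their poses are not given: they have to be found in the camera images.
- deck (a joint): board angle, rad. 0: end stop, knob on the robot's right, pockets A1, A2 towards the robot. It grows clockwise seen from above, the knob passing by the robot's side, to 3.1416: other end stop, knob on the left, B1, B2 towards the robot. Starts in between, stays where left (friction 0.05 N m). In the last 0.2 rad a spring detent takes 4 N at the knob, then holds within 0.03 rad of the stop.
- turn_axis (a point): point on the fixed turntable stand's vertical axis, 44 mm above the table (level of the board's top). Its x axis is level and points to the middle of the hood, away from the robot; z up. The plywood board on it is 250 x 160 x 20 mm with a 50 mm wide tab carrying the knob; its corners sweep a radius of 152 mm.
- hood (a point): middle of the front edge of the roof of the fixed clear hood with aluminium frame, open towards the robot, that covers the far two pockets. From here it reaches 120 mm along its x (away from the robot) and 170 mm to either side; the roof's upper side is 121 mm above the table.
- knob_grip (a point): point at which to grip the turntable's knob: on the axis of an upright round wooden post, 22 mm in diameter, on a tab of the board 120 mm from the turning axis. The post's top is 114 mm above the table, 22 mm above this point; its foot 48 mm below this point. The gripper can keep its orientation while it carries the knob round.
- pocket_A1 (a point): centre of the floor of one of the board's four pockets, the one that at joint 0 is on the robot's side, on the left. Pocket 74 x 44 mm (2 mm of play each side of a tile foot), 12 mm deep, floor 32 mm and board's top 44 mm above the table. x along the 74 mm length, z up; turns with the board. A tile fits either way round.
- pocket_A2 (a point): centre of the floor of one of the board's four pockets, the one that at joint 0 is on the robot's side, on the right. Pocket 74 x 44 mm (2 mm of play each side of a tile foot), 12 mm deep, floor 32 mm and board's top 44 mm above the table. x along the 74 mm length, z up; turns with the board. A tile fits either way round.
- pocket_B1 (a point): centre of the floor of one of the board's four pockets, the one that at joint 3.1416 is on the robot's side, on the left. Pocket 74 x 44 mm (2 mm of play each side of a tile foot), 12 mm deep, floor 32 mm and board's top 44 mm above the table. x along the 74 mm length, z up; turns with the board. A tile fits either way round.
- pocket_B2 (a point): centre of the floor of one of the board's four pockets, the one that at joint 3.1416 is on the robot's side, on the right. Pocket 74 x 44 mm (2 mm of play each side of a tile foot), 12 mm deep, floor 32 mm and board's top 44 mm above the table. x along the 74 mm length, z up; turns with the board. A tile fits either way round.
- tile1: one of three or four alike terracotta test tiles (absent ones: None), an upside-down T: foot 70 x 40 x 12 mm with an upright fin in its middle, 66 mm long, 9 mm thick, top 62 mm above the underside. Origin: centre of the underside; x along foot and fin, y through the fin's thickness, z up. 0.12 kg. Starts standing on the table left of the turntable; grip it across the fin.
- tile2: one of three or four alike terracotta test tiles (absent ones: None), an upside-down T: foot 70 x 40 x 12 mm with an upright fin in its middle, 66 mm long, 9 mm thick, top 62 mm above the underside. Origin: centre of the underside; x along foot and fin, y through the fin's thickness, z up. 0.12 kg. Starts standing on the table left of the turntable; grip it across the fin.
- tile3: one of three or four alike terracotta test tiles (absent ones: None), an upside-down T: foot 70 x 40 x 12 mm with an upright fin in its middle, 66 mm long, 9 mm thick, top 62 mm above the underside. Origin: centre of the underside; x along foot and fin, y through the fin's thickness, z up. 0.12 kg. Starts standing on the table left of the turntable; grip it across the fin.
- tile4: one of three or four alike terracotta test tiles (absent ones: None), an upside-down T: foot 70 x 40 x 12 mm with an upright fin in its middle, 66 mm long, 9 mm thick, top 62 mm above the underside. Origin: centre of the underside; x along foot and fin, y through the fin's thickness, z up. 0.12 kg. Starts standing on the table left of the turntable; grip it across the fin.
- jar: white stoneware glaze jar, loose, open at the top, 84 mm in diameter and 90 mm high, about 0.6 kg, on the table right of the turntable. The straight neck is 62 mm outside and 46 mm inside diameter, 18 mm long. Origin: centre of the underside; z up.
- stopper: jar stopper, 66 mm high, 0.05 kg: cork plug 30 mm long, tapering from 39 to 32 mm diameter at its lower end, wooden flange 57 mm in diameter and 6 mm thick that comes to rest on the jar's rim, above it a round head 28 mm in diameter, 30 mm tall. Origin: centre of the plug's lower end, z up. Starts standing on the plug, at the right. When home its origin is 60 mm above the jar's.
- water_bottle: bystander: metal water bottle with a red cap, 66 mm in diameter, 180 mm high; origin at the centre of its underside.
- slip_bowl: bystander: terracotta bowl, 120 mm in diameter, 55 mm high; origin at the centre of its underside.
- wood_block: bystander: dark wooden block 110 x 50 x 30 mm; origin at the centre of its underside, x along its length.
Not all that is in view belongs to the job. What is shaped like the stopper but blue, pink or red is not meant.

How it is judged:
By the outcome, as a careful person would: the job done as asked, in the order asked, and still so for the second after the job is handed in, with the robot touching nothing.
Of tile1, tile2, tile3, tile4 only 3 to 4 are there at a start; the rules pass over those that are not, and their reading is None.
At some moment in a run one of tile1, tile2, tile3, tile4, jar may be knocked a few centimetres aside while the robot is not near it.
It also fails if it takes over 208 s, if anything falls off the work surface, if the arm or the gripper's body presses on something with over 40 N, if the wrist force passes 120 N, or if a joint passes its speed limit or range.

## Robot

A 6-joint arm with a two-finger parallel gripper is mounted at the origin on the work surface. World frame = base frame: x ahead of the robot, y to its left, z up, the work surface at z = 0. Lengths are in m, angles in rad, forces in N, time in s.
With the tool pointing down it reaches from about 0.425 to 0.925 m from the base axis. Payload 12.5 kg.
Tool frame: the origin (TCP) lies at the very end of the fingers, on their centre line; the grasp point (between the pads) lies 19 mm behind it (env.hold_point_z is the z of the grasp point in the tool frame, in m); z points along the fingers, y is the line along which they close (so a half turn about z gives the same grasp; the last joint's range is limited). The gripper opens to 85 mm and grips with 20 to 120 N. Pads are 22 mm wide; open, the fingers measure 114 mm over their backs; the gripper's body (76 mm by 85 mm) begins 54 mm behind the grasp point. The pads swing forward as they close: fully open they stand 13 mm farther back than shut.
Start: joints at [1.148, 0.491, 1.559, -0, 1.092, -0.106], TCP at [0.195, 0.594, 0.231] pointing down, gripper open.
Joint ranges: [-3.1, 3.1], [-0.84, 2.19], [0.05, 2.79], [-1.13, 4.28], [0.06, 2.93], [-2.69, 2.69]. Speed limits (rad/s): [2.22, 2.22, 2.79, 3.14, 3.14, 3.14].

## Interface

Orientations are given as a rotation vector (axis times angle).
In Python, from bench import env gives the robot as it stands.
- The arm moves only by the tool drive_tool, never from a script. Its argument "moves" is one flat list of numbers, 7 for each row, row after row: the shift along the tool's x, y, z in units of 0.025 m (1.0 is 0.025 m), then the turn, a rotation vector about the tool's x, y, z in units of 0.08 rad (1.0 is 0.08 rad), then the opening, from -1 (shut) to 1 (fully open). In form: [tx, ty, tz, ax, ay, az, jaw, tx, ty, tz, ax, ay, az, jaw, ...]. A call has 1 to 10 rows; each row shifts and turns the commanded pose from where the row before left it, along the tool's axes as they then stand; what a row does not reach is not made up. A row lasts 1/12 s, in which the tool goes at most 41.7 mm and 7.16 degrees, less where a joint would pass 70% of its speed; a pose out of reach is approached as far as the arm can. A call with a number of a shift or a turn outside -1 to 1 is refused whole. A call with a gripper value outside its range is refused whole. The fingers move at their own pace and stop on an object; the grip force is fixed at half the most. Time passes only in rows, so rows that do not move let the fingers close. It gives the time, the measured TCP pose, the force, the opening and the grip force at its end, in the units of the state.
- env.sense(): the state, without advancing time (a new reading comes with each control period).
- env.get_image(name): name is "scene" or "top" or "wrist"; returns a dict with "img" (384x512x3 uint8, red, green, blue), "intrinsics" (3x3 intrinsics, pixels), "D" ([k1, k2, p1, p2, k3] as OpenCV has them; the pictures are not rectified), "world_to_cam" (4x4, takes a point from world to camera coordinates); the wrist camera has in their place "T_tool_cam" (4x4, takes a point from camera to tool coordinates, whose origin is the TCP and whose axes are the flange's). Camera axes: x right, y down, z forward; pixel columns grow to the right and rows downward; lengths in m; the calibration is good to about 2 mm. A picture is of the moment at which its call begins: read the wrist's pose just before it. There is no depth.
- env.finish_job(): hands the job in; it is judged then, once.
The state is a dict: "time": time; "joint_positions": joint angles; "qvel": joint speeds; "effort": joint torques, N m; "ee_pos": TCP position; "tcp_rot": TCP orientation; "wrist_force": force on the tool from outside, world axes, zero at the start; "moment": the same for the moment, N m; "opening": finger opening in m; "finger_force": force on a finger pad.
Only numpy, scipy, OpenCV 4.12 (cv2) and the standard library are available. Lean on these libraries where they do the work, as an engineer would, in place of code of your own. Each camera call takes 0.05 s, during which the arm holds its last target. There are 200 camera calls.

## Working session

There is one attempt and no reset: what is moved stays moved. The work goes in short steps, Python scripts to look and compute and a tool call to move; the robot and the scene stay as the last step left them, time stands still between calls to the robot, and variables do not carry over. Pictures are saved under pics/ and viewed, at most 15 in all, crops included, and the job is handed in when it is done.

Besides the shell and the picture viewer there is one more tool, called after ">>>" by a JSON object that holds its "name" and its "arguments", one argument or row to a line. drive_tool: Moves the arm, as the interface text tells. Its arguments: {"type":"object","properties":{"moves":{"type":"array","items":{"type":"number","minimum":-1,"maximum":1}}},"required":["moves"]}

```bash
mkdir -p pics; ls
cat > h.py <<'E'
import numpy as np, cv2
from bench import env
from scipy.spatial.transform import Rotation as R
def snap(name,fn=None,scale=1,crop=None):
    s=env.sense(); d=env.get_image(name); im=d["img"][:,:,::-1].copy()
    if name=="wrist":
        T=np.eye(4);T[:3,:3]=R.from_rotvec(s["tcp_rot"]).as_matrix();T[:3,3]=s["ee_pos"]
        d["c2w"]=T@d["T_tool_cam"]
    else: d["c2w"]=np.linalg.inv(d["world_to_cam"])
    if fn: np.savez("pics/"+fn+".npz",K=d["intrinsics"],D=d["D"],c2w=d["c2w"],img=im)
    if fn: cv2.imwrite("pics/"+fn+".png",im if scale==1 and not crop else crp(im,crop,scale))
    return d
def crp(im,c,s):
    if c: im=im[c[1]:c[3],c[0]:c[2]]
    return cv2.resize(im,None,fx=s,fy=s,interpolation=cv2.INTER_CUBIC)
def load(fn): return np.load("pics/"+fn+".npz")
def px(fn,uv,z):
    d=load(fn); uv=np.atleast_2d(np.array(uv,float)); 
    n=cv2.undistortPoints(uv.reshape(-1,1,2),d["K"],d["D"]).reshape(-1,2)
    r=np.c_[n,np.ones(len(n))]@d["c2w"][:3,:3].T; o=d["c2w"][:3,3]
    z=np.broadcast_to(z,len(n)); return o+r*((z-o[2])/r[:,2])[:,None]
def proj(fn,P):
    d=load(fn); w=np.linalg.inv(d["c2w"]); P=np.atleast_2d(np.array(P,float))
    return cv2.projectPoints(P,cv2.Rodrigues(w[:3,:3])[0],w[:3,3],d["K"],d["D"])[0].reshape(-1,2)
E
python3 - <<'E'
from h import *
for n in("top","scene"):
    d=snap(n,n+"0",1.5); print(n,d["c2w"].round(3).tolist(),d["intrinsics"].round(1).tolist(),d["D"])
d=snap("wrist"); print(d["T_tool_cam"].round(3))
print(env.sense(), env.hold_point_z)
E
```

```text
pics
top [[0.011, -0.991, 0.131, 0.296], [-1.0, -0.011, 0.001, -0.008], [0.0, -0.131, -0.991, 1.278], [0.0, 0.0, 0.0, 1.0]] [[464.2, 0.0, 261.2], [0.0, 464.2, 189.5], [0.0, 0.0, 1.0]] [0.02755794 0.         0.         0.         0.        ]
scene [[0.293, 0.528, -0.797, 1.499], [0.956, -0.154, 0.249, -0.32], [0.009, -0.835, -0.55, 0.816], [0.0, 0.0, 0.0, 1.0]] [[424.7, 0.0, 258.7], [0.0, 424.7, 195.6], [0.0, 0.0, 1.0]] [-0.01720354  0.          0.          0.          0.        ]
[[-0.    -0.951 -0.311  0.08 ]
 [ 1.     0.    -0.     0.001]
 [ 0.    -0.311  0.951 -0.142]
 [ 0.     0.     0.     1.   ]]
{'time': 0.15, 'joint_positions': array([ 1.14840641e+00,  4.91420328e-01,  1.55930089e+00, -5.67636174e-06,
        1.09166272e+00, -1.05571305e-01]), 'qvel': array([ 0.00102112, -0.00380975, -0.00120324,  0.00030214,  0.00152756,
       -0.00031578]), 'effort': array([ 2.02270363e-03, -6.18715811e+01, -2.61689651e+01, -6.90202046e-05,
        3.18242332e-03, -1.80691711e-05]), 'ee_pos': array([0.19461662, 0.5937697 , 0.2308654 ]), 'tcp_rot': array([-4.95542890e-01, -3.10205956e+00,  1.20187614e-03]), 'wrist_force': array([-0.28884288,  0.21109671, -0.11329677]), 'moment': array([ 0.00107421,  0.02111438, -0.02381086]), 'finger_force': 0.0, 'opening': 0.08565128314269432} -0.0187
```

View pics/top0.png

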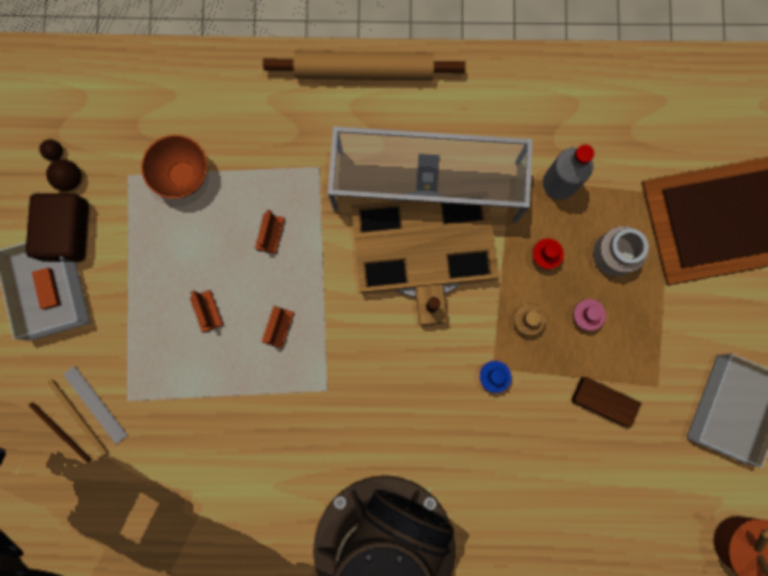

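View pics/scene0.png

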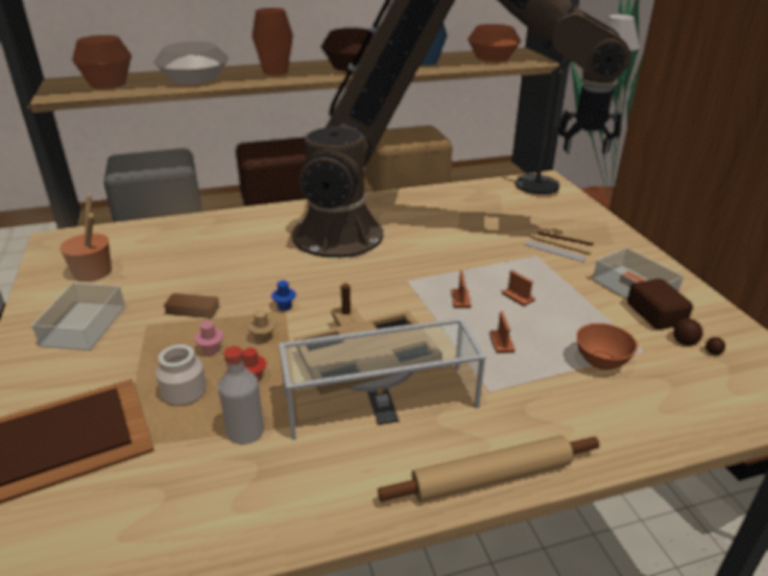

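Top view (1.5×) shows three standing tiles at about (269,232), (206,312) and (278,328). A flat red piece lies in a tray at (45,287), and I take it to be a distractor. The knob is at (433,304) and the jar at (622,250). Stopper candidates are tan (530,320), blue (495,377), pink (590,315) and red (548,253). I choose the tan one and check it in a close crop.

Run:
```python
from h import *
im=load("top0")["img"]
a=crp(im,(95,130,205,240),5); b=crp(im,(220,80,440,260),3.6)
cv2.imwrite("pics/c1.png",a);cv2.imwrite("pics/c2.png",b)
```

```text
(no output)
```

View pics/c1.png

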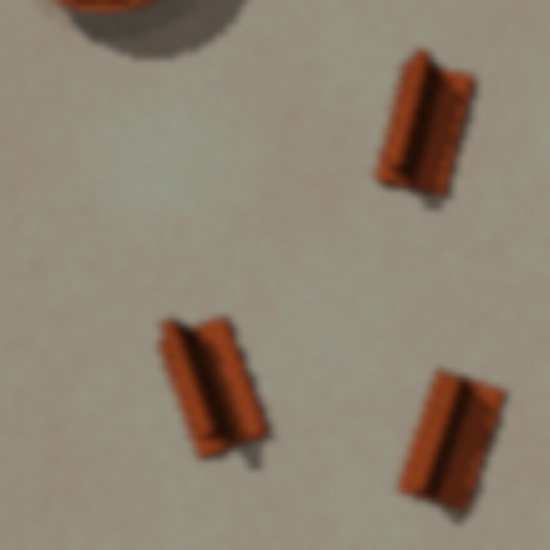

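View pics/c2.png

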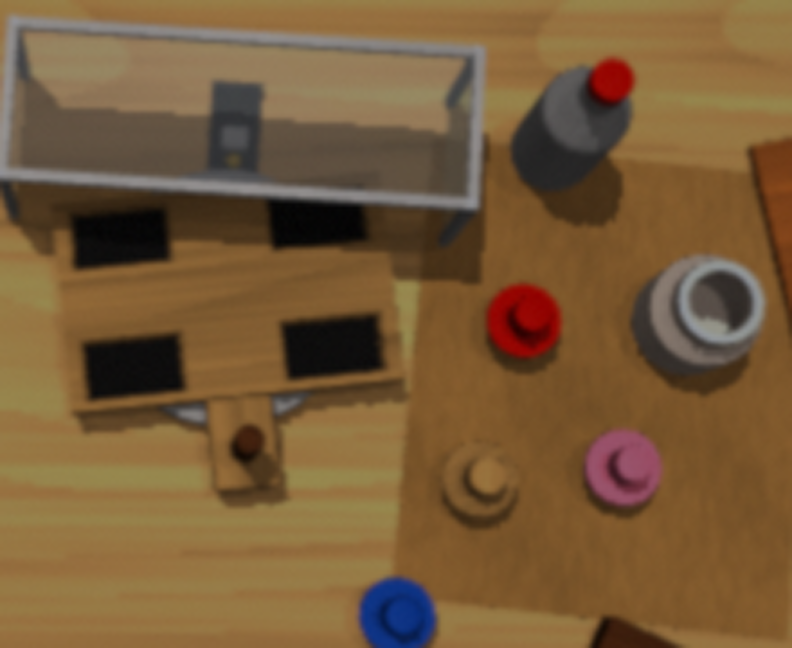

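The crops show a tan stopper with its flange centre at c2 (480,483), the jar rim at (721,301) and the knob top at (247,441). The board is about at mid-turn. The three tiles are clear, so I fit tile silhouettes with code and convert the other points.

```bash
cat >> h.py <<'E'
from scipy.optimize import minimize
def box(x0,x1,y0,y1,z0,z1): return np.array([[x,y,z] for x in(x0,x1) for y in(y0,y1) for z in(z0,z1)])
TILE=[box(-.035,.035,-.02,.02,0,.012),box(-.033,.033,-.0045,.0045,.012,.062)]
def redmask(im):
    h=cv2.cvtColor(im,cv2.COLOR_BGR2HSV); return (((h[...,0]<14)|(h[...,0]>174))&(h[...,1]>140)&(h[...,2]>35)).astype(np.uint8)
def fittile(views,p0,z=0.,s=4):
    ms=[]
    for fn in views:
        d=load(fn); m=redmask(d["img"]); c=proj(fn,[p0[0],p0[1],.03+z])[0]
        t=[proj(fn,[p0[0]+dx,p0[1]+dy,.03+z])[0] for dx,dy in((.07,0),(-.07,0),(0,.07),(0,-.07))]
        lo=np.maximum(np.min(t,0).astype(int),0); hi=np.max(t,0).astype(int)
        sub=m[lo[1]:hi[1],lo[0]:hi[0]]*255; ms.append((fn,lo,cv2.resize(sub,None,fx=s,fy=s,interpolation=cv2.INTER_LINEAR)>127))
    def cost(p):
        c=0;Rz=R.from_euler("z",p[2]).as_matrix()
        for fn,lo,m in ms:
            a=np.zeros(m.shape,np.uint8)
            for b in TILE:
                q=((proj(fn,b@Rz.T+[p[0],p[1],z])-lo+.5)*s-.5)
                cv2.fillConvexPoly(a,cv2.convexHull((q*16).astype(np.int32)),1,shift=4)
            a=a>0; c+=1-(a&m).sum()/max((a|m).sum(),1)
        return c/len(ms)
    best=min((minimize(cost,[p0[0],p0[1],y],method="Nelder-Mead",options=dict(initial_simplex=np.array([p0[0],p0[1],y])+np.array([[0,0,0],[.01,0,0],[0,.01,0],[0,0,.3]]))) for y in ([p0[2]] if len(p0)>2 else np.arange(0,3.1,.5))),key=lambda r:r.fun)
    return best.x,best.fun
E
python3 - <<'E'
from h import *
for c in((425,120),(213,388),(452,440)):
    p=px("top0",np.array(c)/5+[95,130],.02)[0]
    for v in (["top0"],["top0","scene0"]):
        x,f=fittile(v,p[:2]); print(v,x.round(4),round(f,3))
C=lambda a,z:px("top0",np.array(a,float)/3.6+[220,80],z).round(4)
print("knob",C((247,441),.114)); pk=C([(121,239),(317,222),(134,366),(332,346)],.044); print("pockets",pk,pk.mean(0))
print("hood",C([(0,177),(480,205),(12,22),(484,50)],.121))
print("stopper",C((480,483),.036),C((488,477),.066)); print("jar",C((721,301),.09))
print("blue",C((397,616),.036),"pink",C((623,468),.036),"red",C((524,321),.036))
E
```

```text
['top0'] [0.557  0.2219 2.8543] 0.174
['top0', 'scene0'] [0.5588 0.2215 2.7938] 0.264
['top0'] [0.412  0.3319 3.5347] 0.182
['top0', 'scene0'] [0.4121 0.3325 0.2337] 0.255
['top0'] [0.3844 0.201  2.8357] 0.146
['top0', 'scene0'] [ 0.3851  0.2007 -0.4001] 0.305
knob [[ 0.4178 -0.0766  0.114 ]]
pockets [[ 0.5771  0.0148  0.044 ]
 [ 0.5918 -0.1329  0.044 ]
 [ 0.4804  0.0038  0.044 ]
 [ 0.4972 -0.144   0.044 ]] [ 0.536625 -0.064575  0.044   ]
hood [[ 0.6034  0.0998  0.121 ]
 [ 0.5868 -0.2404  0.121 ]
 [ 0.7176  0.0938  0.121 ]
 [ 0.7004 -0.2448  0.121 ]]
stopper [[ 0.3965 -0.2544  0.036 ]] [[ 0.3985 -0.2543  0.066 ]]
jar [[ 0.5255 -0.4187  0.09  ]]
blue [[ 0.2978 -0.1919  0.036 ]] pink [[ 0.409  -0.3607  0.036 ]] red [[ 0.5191 -0.2893  0.036 ]]
```

```bash
cat >> h.py <<'E'
def go(x,y,z,psi):
    "rotate-first plan: turn units, then shift units in the final tool frame"
    s=env.sense(); M=R.from_rotvec(s["tcp_rot"]).as_matrix(); p=np.arctan2(M[1,0],M[0,0])
    d=(psi-p+np.pi)%(2*np.pi)-np.pi
    T=np.array([[np.cos(psi),np.sin(psi),0],[np.sin(psi),-np.cos(psi),0],[0,0,-1]])
    err=(R.from_matrix(M.T@T)).as_rotvec()
    print("t%.1f pos"%s["time"],s["ee_pos"].round(4),"psi %.3f"%p,"tilt",(M[:2,2]).round(3),"j",s["joint_positions"].round(2),"F",s["wrist_force"].round(1),"op %.4f"%s["opening"])
    print(" turn",(err/.08).round(2),"shift",(T.T@(np.array([x,y,z])-s["ee_pos"])/.025).round(2))
E
echo ok
```

```text
ok
```

>>> {"name": "drive_tool", "arguments": {
  "moves": [-1,-1,0,0,0,-0.4,1,-1,-1,0,0,0,-0.4,1,-1,-1,0,0,0,-0.4,1,-1,-1,0,0,0,-0.4,1,-1,-1,0,0,0,-0.4,1,-1,-1,0,0,0,-0.4,1,-1,-1,0,0,0,-0.4,1,-1,-1,0,0,0,-0.4,1,-1,-1,0,0,0,-0.4,1,-1,-1,0,0,0,-0.4,1]
}}

```text
time: 0.98
ee_pos: [0.3978, 0.3043, 0.2314]
tcp_rot: [0.008, -3.142, -0.0]
wrist_force: [0.3, 1.0, 0.6]
opening: 0.0853
finger_force: 0.0
```

Run:
```python
from h import *
snap("wrist","w1")
for p in((.385,.2007,2.8),(.412,.332,.3),(.557,.222,2.8)):
    print(proj("w1",[p[0],p[1],.03]),fittile(["w1"],p))
```

```text
[[173.24092031 157.58655163]] (array([0.38826569, 0.20010381, 2.85127171]), np.float64(0.41452716533130596))
[[284.77232969 180.27137407]] (array([0.41634587, 0.33071177, 0.35576613]), np.float64(0.4893130269952285))
[[200.34464427 283.41131559]] (array([0.56709209, 0.21914464, 2.88331743]), np.float64(0.5253892464189329))
```

>>> {"name": "drive_tool", "arguments": {
  "moves": [-0.1,-1,0,0,0,0,1,-0.1,-1,0,0,0,0,1,-0.1,-1,0,0,0,0,1,-0.1,-1,0,0,0,0,1,-0.1,-1,0,0,0,0,1,-0.1,-1,0,0,0,0,1,-0.1,-1,0,0,0,0,1,-0.1,-1,0,0,0,0,1,0,-1,0,0,0,0,1,0,-1,0,0,0,0,1]
}}

```text
time: 1.87
ee_pos: [0.4178, 0.0548, 0.2313]
tcp_rot: [0.005, -3.142, -0.0]
wrist_force: [0.4, 0.1, -0.2]
opening: 0.0857
finger_force: 0.0
```

>>> {"name": "drive_tool", "arguments": {
  "moves": [0,-1,0,0,0,0,1,0,-1,0,0,0,0,1,0,-1,0,0,0,0,1,0,-1,0,0,0,0,1,0,-1,0,0,0,0,1,0,0,0,0,0,0,1]
}}

```text
time: 2.37
ee_pos: [0.4185, -0.072, 0.2312]
tcp_rot: [-0.001, 3.141, -0.001]
wrist_force: [0.6, 0.9, 0.7]
opening: 0.085
finger_force: 0.0
```

Run:
```python
from h import *
go(.4178,-.0766,.073,np.pi)
snap("wrist","w2")
```

```text
t2.4 pos [ 0.4185 -0.072   0.2312] psi -3.141 tilt [ 0.    -0.001] j [-0.33  0.21  2.02 -0.    0.91 -1.9 ] F [0.6 0.9 0.7] op 0.0850
 turn [-0.01  0.    0.01] shift [ 0.03 -0.19  6.33]
```

View pics/w2.png

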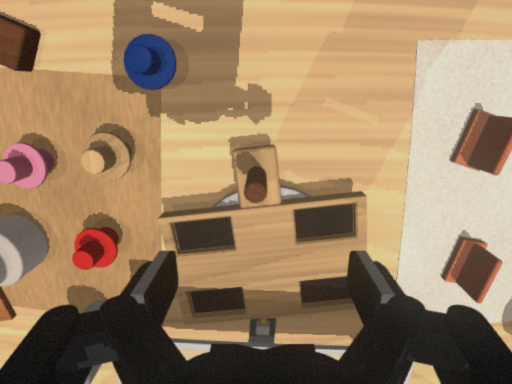

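The wrist view is clear: knob top about (256,190), near pockets' centres about (204,235) and (326,224), tan stopper head (93,160), jar at left edge. I now check these against the top view.

Run:
```python
from h import *
print("knob",px("w2",[(256,190)],.114)); print("pk",px("w2",[(204,235),(326,224)],.044))
print("pk top0 proj", proj("w2",[[.4178,-.0766,.114],[.4178,-.0766,.044],[.4804,.0038,.044],[.4972,-.144,.044],[.3985,-.2543,.066]]).round(0).tolist())
print("stopper head",px("w2",[(93,160)],.066))
```

```text
knob [[ 0.41915502 -0.07699269  0.114     ]]
pk [[ 0.4982445  -0.14232367  0.044     ]
 [ 0.48350744  0.00549627  0.044     ]]
pk top0 proj [[256.0, 189.0], [258.0, 171.0], [325.0, 222.0], [203.0, 234.0], [91.0, 158.0]]
stopper head [[ 0.40046057 -0.25218562  0.066     ]]
```

>>> {"name": "drive_tool", "arguments": {
  "moves": [0,-0.2,0.9,0,0,0,1,0,0,0.9,0,0,0,1,0,0,0.9,0,0,0,1,0,0,0.9,0,0,0,1,0,0,0.9,0,0,0,1,0,0,0.9,0,0,0,1,0,0,0.8,0,0,0,1,0,0,0,0,0,0,-1,0,0,0,0,0,0,-1,0,0,0,0,0,0,-1]
}}

```text
time: 3.25
ee_pos: [0.4187, -0.0737, 0.0771]
tcp_rot: [-0.006, 3.141, -0.0]
wrist_force: [-0.0, 0.2, -0.4]
opening: 0.0515
finger_force: 0.0
```

>>> {"name": "drive_tool", "arguments": {
  "moves": [0,0,0,0,0,0,-1,0,0,0,0,0,0,-1,0,0,0,0,0,0,-1,0,0,0,0,0,0,-1]
}}

```text
time: 3.58
ee_pos: [0.4188, -0.0741, 0.0774]
tcp_rot: [-0.005, 3.139, -0.001]
wrist_force: [-0.3, -0.5, 9.4]
opening: 0.021
finger_force: 58.1
```

```bash
cat >> h.py <<'E'
def arc(ax,p0,dphi,n):
    v=np.array(p0)-ax; r=.12; a=np.arctan2(v[1],v[0])+np.linspace(0,dphi,n+1)
    P=np.c_[np.cos(a),np.sin(a)]*r+ax; print("r",np.hypot(*v)); d=np.diff(P,axis=0)/.025; d[:,0]*=-1; print(d.round(2).tolist(),P[-1].round(4))
E
python3 - <<'E'
from h import *
arc(np.array([.5386,-.063]),(.4188,-.0741),1.43,14)
E
```

```text
r 0.12031313311521727
[[-0.07, -0.49], [-0.12, -0.48], [-0.17, -0.46], [-0.21, -0.44], [-0.26, -0.42], [-0.3, -0.39], [-0.34, -0.36], [-0.37, -0.32], [-0.4, -0.28], [-0.43, -0.24], [-0.45, -0.19], [-0.47, -0.15], [-0.48, -0.1], [-0.49, -0.05]] [ 0.5328 -0.1829]
```

>>> {"name": "drive_tool", "arguments": {
  "moves": [-0.07,-0.49,0,0,0,0,-1,-0.12,-0.48,0,0,0,0,-1,-0.17,-0.46,0,0,0,0,-1,-0.21,-0.44,0,0,0,0,-1,-0.26,-0.42,0,0,0,0,-1,-0.3,-0.39,0,0,0,0,-1,-0.34,-0.36,0,0,0,0,-1]
}}

```text
time: 4.17
ee_pos: [0.4551, -0.1501, 0.077]
tcp_rot: [0.006, -3.141, -0.0]
wrist_force: [-5.0, 6.1, 3.7]
opening: 0.0205
finger_force: 60.4
```

>>> {"name": "drive_tool", "arguments": {
  "moves": [-0.37,-0.32,0,0,0,0,-1,-0.4,-0.28,0,0,0,0,-1,-0.43,-0.24,0,0,0,0,-1,-0.45,-0.19,0,0,0,0,-1,-0.47,-0.15,0,0,0,0,-1,-0.48,-0.1,0,0,0,0,-1,-0.49,-0.05,0,0,0,0,-1,0,0,0,0,0,0,-1]
}}

```text
time: 4.83
ee_pos: [0.5343, -0.1842, 0.077]
tcp_rot: [-0.008, 3.14, -0.003]
wrist_force: [-3.5, -8.9, 4.1]
opening: 0.0206
finger_force: 61.0
```

>>> {"name": "drive_tool", "arguments": {
  "moves": [-0.15,0,0,0,0,0,-1,-0.15,0,0,0,0,0,-1,0,0,0,0,0,0,-1]
}}

```text
time: 5.08
ee_pos: [0.5406, -0.1846, 0.0771]
tcp_rot: [-0.004, 3.14, -0.003]
wrist_force: [-2.9, -12.2, -0.7]
opening: 0.0207
finger_force: 60.5
```

>>> {"name": "drive_tool", "arguments": {
  "moves": [-0.12,0,0,0,0,0,-1,-0.12,0,0,0,0,0,-1,0,0,0,0,0,0,-1]
}}

```text
time: 5.33
ee_pos: [0.5407, -0.1844, 0.0769]
tcp_rot: [0.005, -3.13, -0.001]
wrist_force: [-38.4, -20.5, 18.6]
opening: 0.0207
finger_force: 62.5
```

>>> {"name": "drive_tool", "arguments": {
  "moves": [0.2,0.06,0,0,0,0,-1,0,0,0,0,0,0,-1]
}}

```text
time: 5.5
ee_pos: [0.5407, -0.1845, 0.0771]
tcp_rot: [-0.003, 3.14, -0.006]
wrist_force: [-7.9, -24.9, -2.1]
opening: 0.0206
finger_force: 60.9
```

>>> {"name": "drive_tool", "arguments": {
  "moves": [0,0,0,0,0,0,0.3,0,0,0,0,0,0,0.3,0,0,0,0,0,0,0.3,0,0,0,0,0,0,0.3,0,0,-1,0,0,0,0.3,0,0,-1,0,0,0,0.3,0,0,-1,0,0,0,0.3,1,0,-1,0,0,0,1,1,0,-1,0,0,0,1]
}}

```text
time: 6.25
ee_pos: [0.491, -0.181, 0.2021]
tcp_rot: [-0.007, 3.141, 0.0]
wrist_force: [-0.3, -0.6, 0.0]
opening: 0.0777
finger_force: 0.0
```

>>> {"name": "drive_tool", "arguments": {
  "moves": [1,1,-1,0,0,0,1,1,1,0,0,0,0,1,0,1,0,0,0,0,1,0,1,0,0,0,0,1,0,0,0,0,0,0,1]
}}

```text
time: 6.67
ee_pos: [0.4411, -0.0796, 0.226]
tcp_rot: [-0.008, 3.141, 0.001]
wrist_force: [0.2, -0.5, -0.6]
opening: 0.0858
finger_force: 0.0
```

Run:
```python
from h import *
go(.55,.2,.2,np.pi)
snap("wrist","w3",1.5); snap("top","top3")
```

```text
t6.7 pos [ 0.4411 -0.0796  0.226 ] psi -3.136 tilt [0.001 0.001] j [-0.33  0.25  1.98  0.    0.92 -1.9 ] F [ 0.2 -0.5 -0.6] op 0.0858
 turn [0.01 0.01 0.07] shift [-4.36 11.18  1.04]
```

View pics/w3.png

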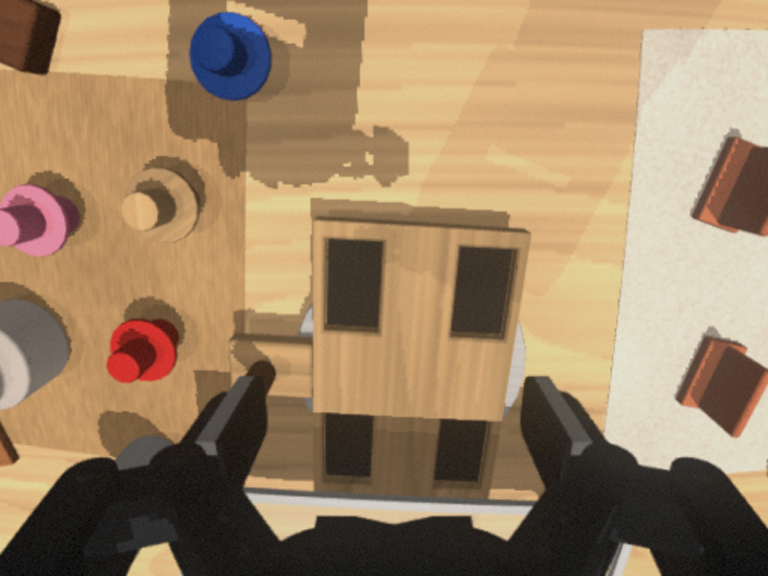

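Board is home: knob at right, robot-side pockets at 1.5× pixel corners (326,238)-(380,332) for A2 and (459,246)-(509,340) for A1, with their length running away from the robot. I work out pocket poses, hood edge and tiles.

Run:
```python
from h import *
s=1.5
for c in([(326,238),(385,240),(380,332),(321,329)],[(459,246),(518,249),(509,340),(450,336)]):
    P=px("w3",np.array(c)/s,.044); e=P[3]-P[0]; f=P[2]-P[1]; print(P[:,:2].mean(0).round(4),np.hypot(*e[:2]).round(4),np.hypot(*f[:2]).round(4),np.hypot(*(P[1]-P[0])[:2]).round(4),"yaw",np.arctan2((e+f)[1],(e+f)[0]).round(3))
F=px("w3",np.array([(313,218),(530,231)])/s,.044); d=F[0]-F[1]; print("front",F[:,:2].round(4),np.hypot(*d[:2]),np.arctan2(d[0],-d[1]))
H=px("w3",np.array([(250,492),(530,509)])/s,.121); d=H[0]-H[1]; print("hood",H.round(4),np.arctan2(d[0],-d[1]))
for p in((.385,.2007,2.85),(.412,.332,.35),(.557,.222,2.85)):
    print(fittile(["top3"],p))
```

```text
[ 0.4629 -0.1094] 0.0726 0.0734 0.0434 yaw -0.075
[ 0.4688 -0.0092] 0.0723 0.0737 0.0442 yaw -0.026
front [[ 0.4111 -0.1372]
 [ 0.4197  0.0215]] 0.15897579914093318 -0.05365473452546064
hood [[ 0.5894 -0.178   0.121 ]
 [ 0.6037  0.019   0.121 ]] -0.07249248008687159
(array([0.38351612, 0.20112652, 2.82003537]), np.float64(0.16138016401052147))
(array([0.41274458, 0.33205256, 0.3933103 ]), np.float64(0.1742894243254941))
(array([0.55731018, 0.22195494, 2.87853178]), np.float64(0.1836610272824265))
```

>>> {"name": "drive_tool", "arguments": {
  "moves": [0,1,0,0,0,0,1,0,1,0,0,0,0,1,0,1,0,0,0,0,1,0,1,0,0,0,0,1,0,1,0,0,0,0,1,0.4,1,0,0,0,0,1,0.5,1,0,0,0,0,1,0.5,1,0,0,0,0,1,0.5,1,0,0,0,0,1,0.3,1,0,0,0,0,1]
}}

```text
time: 7.6
ee_pos: [0.3854, 0.1677, 0.2253]
tcp_rot: [0.004, -3.141, 0.0]
wrist_force: [1.1, -0.8, 0.9]
opening: 0.0854
finger_force: 0.0
```

>>> {"name": "drive_tool", "arguments": {
  "moves": [0,1,0,0,0,0,1,0,0.2,0,0,0,0,1,0,0,0,0,0,0.8,1,0,0,0,0,0,0.8,1,0,0,0,0,0,0.8,1,0,0,0,0,0,0.8,1,0,0,0,0,0,0.7,1,0,0,0,0,0,0,1]
}}

```text
time: 8.27
ee_pos: [0.3865, 0.1965, 0.2252]
tcp_rot: [-0.488, -3.103, 0.0]
wrist_force: [-0.4, 0.0, 0.0]
opening: 0.0854
finger_force: 0.0
```

Run:
```python
from h import *
go(.388,.2005,.045,2.85)
snap("wrist","w4",1.5)
im=load("w4")["img"]; h=cv2.cvtColor(im,cv2.COLOR_BGR2HSV); c=proj("w4",[.386,.2005,.0])[0].astype(int); print(c, h[c[1]-40:c[1]+60:10,c[0]-40:c[0]+41:8].tolist())
```

```text
t8.3 pos [0.3865 0.1965 0.2252] psi 2.830 tilt [-0. -0.] j [ 0.32  0.23  2.01 -0.    0.9  -0.94] F [-0.4  0.   0. ] op 0.0854
 turn [-0.   -0.   -0.25] shift [-0.01  0.17  7.21]
[264 163] [[[18, 41, 113], [21, 41, 118], [17, 43, 119], [17, 44, 115], [18, 36, 126], [19, 44, 164], [19, 45, 171], [19, 44, 169], [16, 42, 177], [17, 42, 176], [16, 39, 171]], [[17, 41, 117], [18, 39, 118], [18, 42, 104], [18, 38, 102], [19, 41, 105], [16, 44, 151], [18, 41, 149], [16, 42, 172], [16, 39, 168], [16, 43, 174], [15, 42, 171]], [[18, 40, 177], [18, 37, 179], [19, 41, 167], [10, 106, 91], [9, 129, 97], [10, 111, 83], [8, 145, 153], [10, 128, 147], [18, 41, 169], [16, 40, 172], [17, 42, 170]], [[22, 31, 180], [18, 39, 175], [16, 42, 177], [10, 88, 116], [9, 131, 97], [9, 133, 98], [10, 147, 153], [8, 134, 148], [14, 43, 172], [16, 42, 172], [19, 42, 165]], [[15, 43, 178], [17, 40, 177], [21, 37, 177], [11, 71, 122], [9, 142, 108], [9, 143, 146], [9, 149, 151], [10, 135, 142], [17, 42, 169], [17, 42, 168], [17, 42, 168]], [[17, 39, 177], [17, 40, 180], [18, 40, 180], [12, 48, 116], [9, 138, 105], [9, 144, 158], [9, 146, 148], [9, 137, 155], [16, 41, 170], [18, 41, 166], [17, 41, 167]], [[20, 37, 180], [19, 40, 180], [18, 40, 179], [17, 45, 152], [9, 132, 110], [8, 142, 149], [9, 146, 150], [9, 134, 154], [18, 38, 179], [20, 37, 178], [18, 44, 170]], [[22, 35, 180], [16, 40, 177], [18, 40, 178], [19, 38, 179], [20, 38, 179], [8, 139, 150], [19, 40, 177], [17, 40, 177], [18, 39, 181], [19, 36, 178], [22, 33, 180]], [[25, 34, 180], [20, 37, 181], [22, 32, 181], [19, 40, 177], [20, 34, 179], [10, 89, 149], [19, 42, 177], [18, 39, 181], [19, 38, 180], [17, 39, 181], [18, 40, 180]], [[18, 40, 179], [21, 36, 184], [18, 41, 182], [18, 39, 181], [18, 40, 178], [20, 38, 180], [18, 40, 180], [21, 37, 180], [21, 39, 178], [19, 36, 177], [19, 35, 181]]]
```

View pics/w4.png

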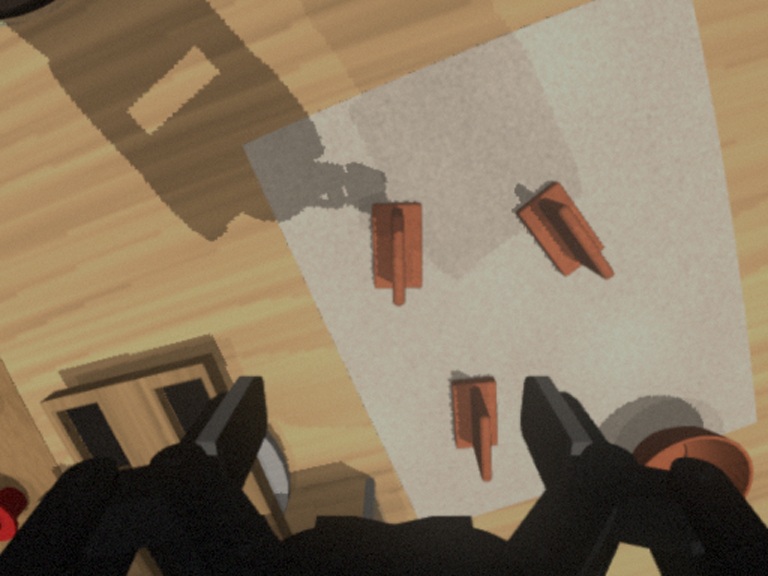

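The wrist view shows tile 1 at (397,250), tile 2 at (565,230) and tile 3 at (475,420), aligned with the grip. I retune the mask for the wrist camera and refit.

```bash
sed -i 's/h\[...,1\]>140/h[...,1]>90/' h.py
python3 - <<'E'
from h import *
for p in((.385,.2007,2.85),(.412,.332,.35),(.557,.222,2.85)):
    r=fittile(["w4"],p); print(r)
    if p[0]==.385: go(*r[0][:2],.028,r[0][2])
E
```

```text
(array([0.38587475, 0.20016403, 2.86132151]), np.float64(0.0644017634183186))
t8.3 pos [0.3864 0.1966 0.2252] psi 2.833 tilt [-0. -0.] j [ 0.32  0.23  2.01 -0.    0.9  -0.94] F [1.  0.6 1.3] op 0.0853
 turn [-0.   -0.   -0.35] shift [0.06 0.13 7.89]
(array([0.41395136, 0.33225274, 0.40009137]), np.float64(0.11429601086685337))
(array([0.56163445, 0.22082923, 2.95911509]), np.float64(0.1067686424474188))
```

>>> {"name": "drive_tool", "arguments": {
  "moves": [0,0,0.9,0,0,-0.35,0.5,0.06,0.13,1,0,0,0,0.5,0,0,1,0,0,0,0.5,0,0,1,0,0,0,0.5,0,0,1,0,0,0,0.5,0,0,1,0,0,0,0.5,0,0,1,0,0,0,0.5,0,0,1,0,0,0,0.5,0,0,0,0,0,0,0,0,0,0,0,0,0,-1]
}}

```text
time: 9.15
ee_pos: [0.3852, 0.2003, 0.0273]
tcp_rot: [-0.438, -3.108, 0.002]
wrist_force: [0.3, 0.0, 0.7]
opening: 0.0407
finger_force: 0.0
```

>>> {"name": "drive_tool", "arguments": {
  "moves": [0,0,0,0,0,0,-1,0,0,0,0,0,0,-1,0,0,0,0,0,0,-1,0,0,0,0,0,0,-1,0,0,0,0,0,0,-1,0,0,0,0,0,0,-1]
}}

```text
time: 9.65
ee_pos: [0.3859, 0.2008, 0.029]
tcp_rot: [0.439, 3.109, 0.002]
wrist_force: [-0.7, -0.3, 9.1]
opening: 0.0078
finger_force: 63.3
```

>>> {"name": "drive_tool", "arguments": {
  "moves": [0,0,-0.6,0,0,0,-1,0,0,-1,0,0,-0.7,-1,0,0,-1,0,0,-0.7,-1,0,0,-1,0,0,-0.7,-1,0,0,-1,0,0,-0.7,-1,0,0,0,0,0,0,-1]
}}

```text
time: 10.15
ee_pos: [0.3866, 0.2012, 0.1471]
tcp_rot: [0.083, 3.134, 0.004]
wrist_force: [0.8, 0.9, -1.4]
opening: 0.0082
finger_force: 61.7
```

Run:
```python
from h import *
go(.4686,-.0093,.1,3.088)
```

```text
t10.2 pos [0.3866 0.2012 0.1471] psi 3.088 tilt [0.007 0.002] j [ 0.33  0.35  2.1   0.    0.68 -1.19] F [ 0.8  0.9 -1.4] op 0.0082
 turn [0.03 0.08 0.01] shift [-3.73 -8.23  1.88]
```

>>> {"name": "drive_tool", "arguments": {
  "moves": [-0.5,-0.9,0,0,0,0,-1,-0.5,-0.9,0,0,0,0,-1,-0.5,-0.9,0,0,0,0,-1,-0.5,-0.9,0,0,0,0,-1,-0.5,-0.9,0,0,0,0,-1,-0.5,-0.9,0,0,0,0,-1,-0.5,-0.9,0,0,0,0,-1,-0.23,-0.9,0,0,0,0,-1,0,-0.6,0,0,0,0,-1,0,-0.4,0,0,0,0,-1]
}}

```text
time: 10.98
ee_pos: [0.4667, -0.0107, 0.1426]
tcp_rot: [-0.092, -3.14, -0.0]
wrist_force: [-0.8, -0.8, -1.7]
opening: 0.0083
finger_force: 61.6
```

>>> {"name": "drive_tool", "arguments": {
  "moves": [0,-0.05,0.8,0,0,0,-1,0,0,0.8,0,0,0,-1,0,0,0.6,0,0,0,-1,0,0,0,0,0,0,-1,0,0,0,0,0,0,-1]
}}

```text
time: 11.4
ee_pos: [0.4663, -0.0102, 0.0876]
tcp_rot: [-0.089, -3.139, -0.001]
wrist_force: [0.7, 1.2, -0.9]
opening: 0.0082
finger_force: 61.7
```

Run:
```python
from h import *
go(.4686,-.0093,.061,3.088)
snap("wrist","w5",1.5)
```

```text
t11.4 pos [ 0.4663 -0.0102  0.0876] psi 3.085 tilt [-0.002  0.   ] j [-0.16  0.49  2.08  0.    0.57 -1.68] F [ 0.7  1.2 -0.9] op 0.0082
 turn [ 0.   -0.02 -0.04] shift [-0.09  0.04  1.07]
```

View pics/w5.png

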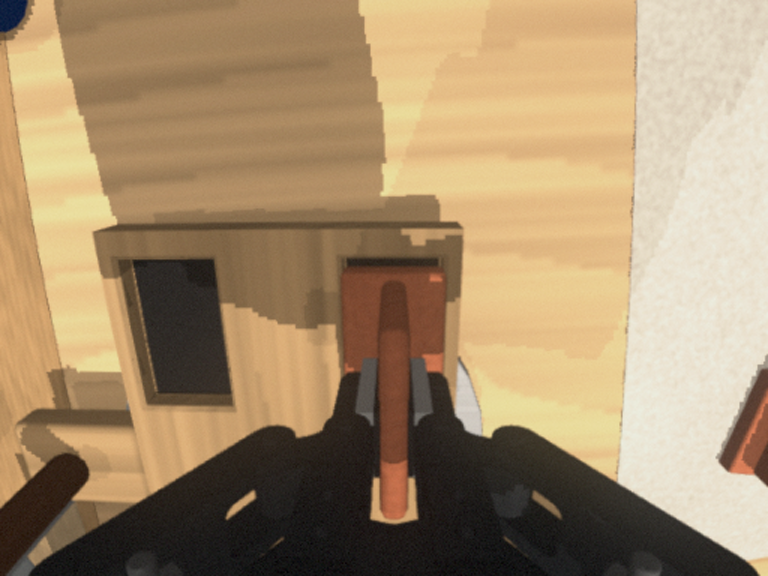

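The tile hangs over pocket A1. The pocket's front edge is at row 257 (columns 342–441), the foot's front top edge at row 267 (columns 342–445). I compute the offset.

Run:
```python
from h import *
P=px("w5",np.array([(342,257),(441,257)])/1.5,.044); F=px("w5",np.array([(342,268),(446,268)])/1.5,.0876-.029+.012)
print(P.round(4),P.mean(0),F.round(4),F.mean(0))
c,s=np.cos(-.054),np.sin(-.054)
print("pocket c",P.mean(0)[:2]+.037*np.array([c,s]),"tile c",F.mean(0)[:2]+.035*np.array([c,s]))
Q=px("w5",np.array([(118,259),(215,259),(234,407),(147,405)])/1.5,.044); print(Q.round(4),Q.mean(0))
```

```text
[[ 0.4305 -0.0294  0.044 ]
 [ 0.4329  0.0128  0.044 ]] [ 0.43166757 -0.00831801  0.044     ] [[ 0.4284 -0.0263  0.0706]
 [ 0.4306  0.012   0.0706]] [ 0.42951664 -0.00717384  0.0706    ]
pocket c [ 0.46861364 -0.01031504] tile c [ 0.46446563 -0.00906292]
[[ 0.4253 -0.128   0.044 ]
 [ 0.4281 -0.0844  0.044 ]
 [ 0.5014 -0.0887  0.044 ]
 [ 0.4986 -0.1321  0.044 ]] [ 0.46334434 -0.10831414  0.044     ]
```

>>> {"name": "drive_tool", "arguments": {
  "moves": [-0.1,0,0,0,0,-0.04,-1,0,0,0.3,0,0,0,-1,0,0,0.3,0,0,0,-1,0,0,0.15,0,0,0,-1,0,0,0,0,0,0,-1,0,0,0,0,0,0,-1]
}}

```text
time: 11.95
ee_pos: [0.4691, -0.0106, 0.0688]
tcp_rot: [-0.084, -3.14, -0.0]
wrist_force: [0.2, -1.7, -1.5]
opening: 0.0083
finger_force: 61.7
```

>>> {"name": "drive_tool", "arguments": {
  "moves": [0,0,0.2,0,0,0,-1,0,0,0.2,0,0,0,-1,0,0,0.1,0,0,0,-1,0,0,0,0,0,0,-1]
}}

```text
time: 12.28
ee_pos: [0.4702, -0.0104, 0.0599]
tcp_rot: [0.085, 3.136, -0.0]
wrist_force: [-10.5, 5.5, 62.1]
opening: 0.008
finger_force: 73.5
```

>>> {"name": "drive_tool", "arguments": {
  "moves": [0,0,-0.1,0,0,0,-1,0,0,0,0,0,0,0,0,0,0,0,0,0,0,0,0,0,0,0,0,0,0,0,0,0,0,0,0,-1,0,0,0,0,0,0,-1,0,0,0,0,0,0,-1,0,0,0,0.5,0,0,-1,0,0,0,0.5,0,0,-1,0,0,0,1]
}}

```text
schema error: expected a multiple of 7 numbers
```

Run:
```python
from h import *
snap("wrist","w6"); print(fittile(["w6"],(.469,-.01,3.09),z=.032)); 
snap("top","top6")
for p in((.412,.332,.39),(.557,.222,2.88)): print(fittile(["top6"],p))
print(fittile(["top6"],(.469,-.01,3.09),z=.032))
go(.414,.332,.2,3.5)
```

```text
(array([ 0.47003418, -0.00972542,  3.0827074 ]), np.float64(0.2611075945105117))
(array([0.44442457, 0.34009036, 0.23029537]), np.float64(0.8358778625954199))
(array([0.55789101, 0.22173045, 2.93073045]), np.float64(0.20190302398331594))
(array([ 0.44432545, -0.02196645,  3.06779512]), np.float64(0.8251005263329956))
t12.4 pos [ 0.4702 -0.0104  0.0599] psi 3.087 tilt [ 0.005 -0.   ] j [-0.16  0.55  2.1   0.    0.49 -1.68] F [-11.2   6.2  61.2] op 0.0082
 turn [-0.01  0.06 -5.16] shift [-2.7  13.61 -5.61]
```

>>> {"name": "drive_tool", "arguments": {
  "moves": [0,0,-0.1,0,0,0,-1,0,0,0,0,0,0,0,0,0,0,0,0,0,0,0,0,0,0,0,0,0,0,0,-1,0,0,0,0,0,0,-1,0,0,0,0,0,0,-1,0,0,0,0.5,0,0,-1,0,0,0,0.5,0,0,-1,0,0,0,1,0,0,-0.7,0,0,0,1]
}}

```text
time: 13.22
ee_pos: [0.4695, -0.0107, 0.2032]
tcp_rot: [0.084, 3.139, -0.0]
wrist_force: [-0.4, 1.0, -1.1]
opening: 0.0846
finger_force: 0.0
```

Run:
```python
from h import *
snap("wrist","w6"); print(fittile(["w6"],(.469,-.01,3.09),z=.032)); 
snap("top","top6"); snap("scene","sc6")
m=redmask(load("top6")["img"]); n,l,st,c=cv2.connectedComponentsWithStats(m)
for i in range(1,n):
    if st[i,4]>60: print(st[i],c[i].round(0),px("top6",c[i],.02)[0].round(3))
go(.414,.332,.2,3.5)
```

```text
(array([ 0.46986452, -0.00977528,  3.08748136]), np.float64(0.030779524924724022))
[176  39  19   8 125] [185.  43.] [0.881 0.214 0.02 ]
[290  41  20   7 134] [299.  44.] [ 0.881 -0.11   0.02 ]
[  94   90   45   43 1517] [116. 111.] [0.679 0.4   0.02 ]
[27 94 11 11 85] [32. 98.] [0.711 0.634 0.02 ]
[383  95  14  15 157] [389. 102.] [ 0.712 -0.362  0.02 ]
[ 31 106  17  20 216] [ 39. 114.] [0.666 0.611 0.02 ]
[ 429  106   83   83 5407] [474. 147.] [ 0.588 -0.59   0.02 ]
[  17  127   36   45 1269] [ 34. 150.] [0.566 0.617 0.02 ]
[ 178  128  124  180 8362] [246. 220.] [0.378 0.034 0.02 ]
[224 139  13  22  80] [230. 151.] [0.569 0.079 0.02 ]
[170 140  20  29 386] [179. 155.] [0.556 0.219 0.02 ]
[354 158  23  22 401] [365. 169.] [ 0.523 -0.291  0.02 ]
[ 21 179  19  27 359] [ 30. 192.] [0.449 0.62  0.02 ]
[127 193  22  29 405] [137. 207.] [0.411 0.33  0.02 ]
[382 198  23  24 103] [393. 210.] [ 0.411 -0.366  0.02 ]
[382 252  45  32 759] [404. 268.] [ 0.256 -0.389  0.02 ]
[  20  269  130  115 8665] [ 82. 332.] [0.082 0.456 0.02 ]
[ 132  294  164   90 9022] [212. 345.] [0.053 0.116 0.02 ]
[ 476  344   36   40 1108] [494. 363.] [ 0.018 -0.613  0.02 ]
t13.4 pos [ 0.4695 -0.0107  0.202 ] psi 3.088 tilt [ 0.002 -0.   ] j [-0.16  0.31  1.96  0.    0.87 -1.68] F [ 0.4 -1.2  0.5] op 0.0855
 turn [-0.01  0.02 -5.15] shift [-2.73 13.62  0.08]
```

>>> {"name": "drive_tool", "arguments": {
  "moves": [-0.3,0.95,0,0,0,0,1,-0.3,0.95,0,0,0,0,1,-0.3,0.95,0,0,0,0,1,-0.3,0.95,0,0,0,0,1,-0.3,0.95,0,0,0,0,1,-0.3,0.95,0,0,0,0,1,-0.3,0.95,0,0,0,0,1,-0.3,0.95,0,0,0,0,1,-0.3,0.95,0,0,0,0,1,-0.3,0.95,0,0,0,0,1]
}}

```text
time: 14.2
ee_pos: [0.5567, 0.2236, 0.1994]
tcp_rot: [-0.084, -3.138, 0.001]
wrist_force: [0.7, -0.7, 0.5]
opening: 0.0853
finger_force: 0.0
```

>>> {"name": "drive_tool", "arguments": {
  "moves": [0,0,0,0,0,0.7,1,0,0,0,0,0,0.7,1,0,0,0,0,0,0.7,1,0,0,0,0,0,0,1]
}}

```text
time: 14.53
ee_pos: [0.5564, 0.2225, 0.1994]
tcp_rot: [-0.351, -3.119, 0.002]
wrist_force: [-0.1, 0.2, -0.0]
opening: 0.0856
finger_force: 0.0
```

Run:
```python
from h import *
snap("wrist","w7"); r=fittile(["w7"],(.559,.221,2.93)); print(r); go(*r[0][:2],.029,r[0][2])
```

```text
(array([0.55977485, 0.22127264, 2.93466313]), np.float64(0.0713724853112393))
t14.6 pos [0.5565 0.2224 0.1997] psi 2.921 tilt [-0.003 -0.001] j [ 0.27  0.49  1.66  0.    1.   -1.08] F [ 0.4 -0.1  0.2] op 0.0852
 turn [-0.01 -0.03 -0.17] shift [-0.14 -0.02  6.83]
```

>>> {"name": "drive_tool", "arguments": {
  "moves": [-0.14,0,0.8,0,0,-0.17,0.5,0,0,1,0,0,0,0.5,0,0,1,0,0,0,0.5,0,0,1,0,0,0,0.5,0,0,1,0,0,0,0.5,0,0,1,0,0,0,0.5,0,0,1,0,0,0,0.5,0,0,0,0,0,0,0,0,0,0,0,0,0,-1,0,0,0,0,0,0,-1]
}}

```text
time: 15.42
ee_pos: [0.5607, 0.2218, 0.0323]
tcp_rot: [0.325, 3.124, 0.0]
wrist_force: [-0.1, -0.2, 0.4]
opening: 0.0282
finger_force: 0.0
```

>>> {"name": "drive_tool", "arguments": {
  "moves": [0,0,0,0,0,0,-1,0,0,0,0,0,0,-1,0,0,0,0,0,0,-1,0,0,0,0,0,0,-1,0,0,0,0,0,0,-1]
}}

```text
time: 15.83
ee_pos: [0.5606, 0.2218, 0.0326]
tcp_rot: [0.326, 3.123, 0.001]
wrist_force: [-1.3, -0.3, 7.2]
opening: 0.0078
finger_force: 62.7
```

>>> {"name": "drive_tool", "arguments": {
  "moves": [0,0,-0.6,0,0,0,-1,0,0,-1,0,0,-0.6,-1,0,0,-1,0,0,-0.6,-1,0,0,-1,0,0,-0.7,-1,0,0,-1,0,0,0,-1,0,0,-1,0,0,0,-1,0,0,0,0,0,0,-1]
}}

```text
time: 16.42
ee_pos: [0.5618, 0.2222, 0.1766]
tcp_rot: [0.087, 3.133, 0.003]
wrist_force: [0.8, -0.2, -0.7]
opening: 0.0081
finger_force: 61.5
```

Run:
```python
from h import *
go(.4635,-.1093,.0876,3.088)
```

```text
t16.4 pos [0.5618 0.2222 0.1766] psi 3.086 tilt [0.007 0.002] j [ 0.27  0.52  1.68  0.    0.94 -1.25] F [ 0.8 -0.2 -0.7] op 0.0081
 turn [ 0.03  0.09 -0.03] shift [  3.22 -13.45   3.56]
```

>>> {"name": "drive_tool", "arguments": {
  "moves": [0.3,-1,0,0,0,0,-1,0.3,-1,0,0,0,0,-1,0.3,-1,0,0,0,0,-1,0.3,-1,0,0,0,0,-1,0.3,-1,0,0,0,0,-1,0.3,-1,0,0,0,0,-1,0.3,-1,0,0,0,0,-1,0.3,-1,0,0,0,0,-1,0.3,-1,0,0,0,0,-1,0.3,-1,0,0,0,0,-1]
}}

```text
time: 17.25
ee_pos: [0.4706, -0.0247, 0.1713]
tcp_rot: [-0.088, -3.14, -0.0]
wrist_force: [0.7, -0.3, -1.2]
opening: 0.008
finger_force: 61.4
```

>>> {"name": "drive_tool", "arguments": {
  "moves": [0.2,-1,0,0,0,0,-1,0,-1,0,0,0,0,-1,0,-1,0,0,0,0,-1,0,-0.45,0.6,0,0,0,-1,0,0,1,0,0,0,-1,0,0,1,0,0,0,-1,0,0,0.7,0,0,0,-1,0,0,0,0,0,0,-1,0,0,0,0,0,0,-1]
}}

```text
time: 18.0
ee_pos: [0.4612, -0.1094, 0.0886]
tcp_rot: [-0.088, -3.138, -0.001]
wrist_force: [-0.5, 0.1, -1.3]
opening: 0.0078
finger_force: 61.4
```

Run:
```python
from h import *
go(.4642,-.109,.073,3.088)
```

```text
t18.0 pos [ 0.4612 -0.1094  0.0886] psi 3.086 tilt [-0.002  0.001] j [-0.37  0.5   2.06  0.    0.58 -1.89] F [-0.5  0.1 -1.3] op 0.0078
 turn [ 0.01 -0.02 -0.03] shift [-0.12  0.02  0.63]
```

>>> {"name": "drive_tool", "arguments": {
  "moves": [-0.12,0.02,0,0,0,-0.03,-1,0,0,0.3,0,0,0,-1,0,0,0.33,0,0,0,-1,0,0,0,0,0,0,-1,0,0,0,0,0,0,-1]
}}

```text
time: 18.42
ee_pos: [0.4644, -0.1091, 0.0731]
tcp_rot: [-0.084, -3.14, -0.0]
wrist_force: [0.3, -0.4, -1.8]
opening: 0.008
finger_force: 61.4
```

>>> {"name": "drive_tool", "arguments": {
  "moves": [0,0,0.2,0,0,0,-1,0,0,0.2,0,0,0,-1,0,0,0.1,0,0,0,-1,0,0,0,0,0,0,-1]
}}

```text
time: 18.75
ee_pos: [0.4653, -0.1098, 0.0636]
tcp_rot: [0.083, 3.137, -0.003]
wrist_force: [-11.1, -0.7, 51.0]
opening: 0.0079
finger_force: 71.0
```

>>> {"name": "drive_tool", "arguments": {
  "moves": [0,0,-0.1,0,0,0,-1,0,0,0,0,0,0,0,0,0,0,0,0,0,0,0,0,0,0,0,0,0,0,0,-1,0,0,0,0,0,0,-1,0,0,0,0,0,0,-1,0,0,0,0.5,0,0,-1,0,0,0,0.5,0,0,-1,0,0,0,1,0,0,-0.6,0,0,0,1]
}}

```text
time: 19.58
ee_pos: [0.465, -0.1093, 0.2052]
tcp_rot: [0.084, 3.139, -0.001]
wrist_force: [0.9, 0.1, -0.5]
opening: 0.0844
finger_force: 0.0
```

Run:
```python
from h import *
snap("wrist","w8",1.5); print(fittile(["w8"],(.464,-.109,3.09),z=.032),fittile(["w8"],(.469,-.01,3.09),z=.032)); 
go(.5407,-.1845,.2,3.1416)
print(proj("w8",[.5407,-.1845,.114])*1.5)
```

```text
(array([ 0.46374999, -0.10912185,  3.08517973]), np.float64(0.03993684819105647)) (array([ 0.46939879, -0.0100098 ,  3.11621492]), np.float64(0.07082819020748843))
t19.6 pos [ 0.4657 -0.1095  0.2069] psi 3.088 tilt [ 0.004 -0.002] j [-0.37  0.31  1.94  0.    0.88 -1.89] F [ 0.1 -1.   3. ] op 0.0857
 turn [-0.02  0.05 -0.67] shift [-3.   -3.    0.28]
[[276.31875688 420.58704852]]
```

View pics/w8.png

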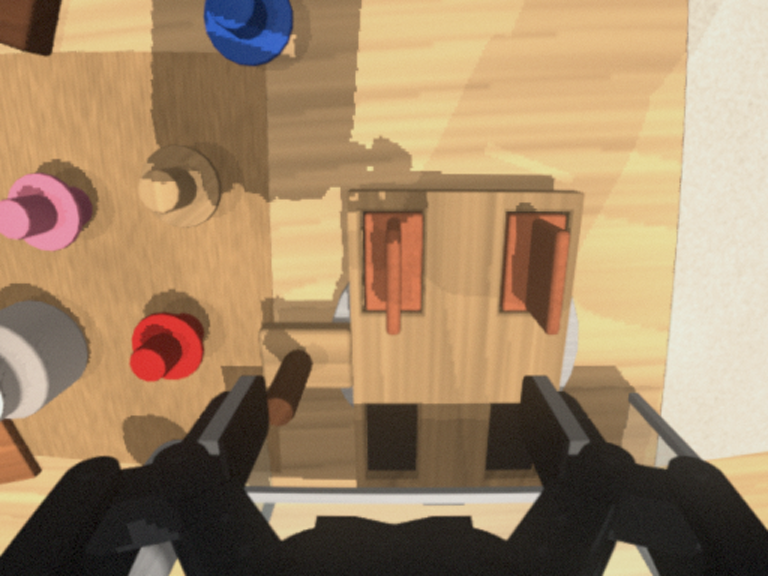

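Both tiles sit flush in A1 and A2 (outlined at (394,262) and (538,262)), board still home with the knob top at (279,413). Now I grip the knob again.

>>> {"name": "drive_tool", "arguments": {
  "moves": [-1,-1,0,0,0,-0.67,0.5,-1,-1,0,0,0,0,0.5,-0.9,-1,0,0,0,0,0.5,0,0,1,0,0,0,0.5,0,0,1,0,0,0,0.5,0,0,1,0,0,0,0.5,0,0,1,0,0,0,0.5,0,0,1,0,0,0,0.5,0,0,0.2,0,0,0,0.5,0,0,0,0,0,0,0.5]
}}

```text
time: 20.47
ee_pos: [0.5349, -0.1851, 0.0713]
tcp_rot: [-0.0, -3.138, -0.003]
wrist_force: [0.3, -0.1, -0.0]
opening: 0.0641
finger_force: 0.0
```

>>> {"name": "drive_tool", "arguments": {
  "moves": [0,0,0,0,0,0,-1,0,0,0,0,0,0,-1,0,0,0,0,0,0,-1,0,0,0,0,0,0,-1,0,0,0,0,0,0,-1,0,0,0,0,0,0,-1]
}}

```text
time: 20.97
ee_pos: [0.5362, -0.1847, 0.0748]
tcp_rot: [0.0, 3.14, 0.0]
wrist_force: [0.2, 7.9, 7.1]
opening: 0.0204
finger_force: 58.6
```

Run:
```python
from h import *
s=env.sense(); print(s["ee_pos"],s["wrist_force"],s["opening"])
p=s["ee_pos"][:2]
for ax in ([.5395,-.063],): arc(np.array(ax),p,-3.1416,30)
```

```text
[ 0.53619897 -0.18474924  0.07483696] [0.22885908 7.88514531 7.13995129] 0.02042486146777683
r 0.1217939826955569
[[0.5, 0.04], [0.49, 0.09], [0.48, 0.14], [0.46, 0.19], [0.44, 0.24], [0.41, 0.28], [0.38, 0.33], [0.35, 0.36], [0.31, 0.4], [0.26, 0.43], [0.22, 0.45], [0.17, 0.47], [0.12, 0.49], [0.07, 0.5], [0.01, 0.5], [-0.04, 0.5], [-0.09, 0.49], [-0.14, 0.48], [-0.19, 0.46], [-0.24, 0.44], [-0.28, 0.41], [-0.33, 0.38], [-0.36, 0.35], [-0.4, 0.31], [-0.43, 0.26], [-0.45, 0.22], [-0.47, 0.17], [-0.49, 0.12], [-0.5, 0.07], [-0.5, 0.01]] [0.5428 0.057 ]
```

>>> {"name": "drive_tool", "arguments": {
  "moves": [0.5,0.04,0,0,0,0,-1,0.49,0.09,0,0,0,0,-1,0.48,0.14,0,0,0,0,-1,0.46,0.19,0,0,0,0,-1,0.44,0.24,0,0,0,0,-1,0.41,0.28,0,0,0,0,-1,0.38,0.33,0,0,0,0,-1,0.35,0.36,0,0,0,0,-1,0.31,0.4,0,0,0,0,-1,0.26,0.43,0,0,0,0,-1]
}}

```text
time: 21.8
ee_pos: [0.4321, -0.1237, 0.0745]
tcp_rot: [-0.002, -3.141, 0.001]
wrist_force: [-14.3, -17.6, 13.9]
opening: 0.0204
finger_force: 62.2
```

>>> {"name": "drive_tool", "arguments": {
  "moves": [0.22,0.45,0,0,0,0,-1,0.17,0.47,0,0,0,0,-1,0.12,0.49,0,0,0,0,-1,0.07,0.5,0,0,0,0,-1,0.01,0.5,0,0,0,0,-1,-0.04,0.5,0,0,0,0,-1,-0.09,0.49,0,0,0,0,-1,-0.14,0.48,0,0,0,0,-1,-0.19,0.46,0,0,0,0,-1,-0.24,0.44,0,0,0,0,-1]
}}

```text
time: 22.63
ee_pos: [0.4351, -0.0027, 0.074]
tcp_rot: [-0.002, -3.139, -0.001]
wrist_force: [-10.5, 0.3, -1.9]
opening: 0.0203
finger_force: 61.2
```

>>> {"name": "drive_tool", "arguments": {
  "moves": [-0.28,0.41,0,0,0,0,-1,-0.33,0.38,0,0,0,0,-1,-0.36,0.35,0,0,0,0,-1,-0.4,0.31,0,0,0,0,-1,-0.43,0.26,0,0,0,0,-1,-0.45,0.22,0,0,0,0,-1,-0.47,0.17,0,0,0,0,-1,-0.49,0.12,0,0,0,0,-1,-0.5,0.07,0,0,0,0,-1,0,0,0,0,0,0,-1]
}}

```text
time: 23.47
ee_pos: [0.5317, 0.0545, 0.0739]
tcp_rot: [-0.001, 3.138, 0.001]
wrist_force: [1.6, 4.8, 1.7]
opening: 0.0208
finger_force: 61.8
```

>>> {"name": "drive_tool", "arguments": {
  "moves": [-0.3,0.01,0,0,0,0,-1,-0.3,0,0,0,0,0,-1,0,0,0,0,0,0,-1,0,0,0,0,0,0,-1]
}}

```text
time: 23.8
ee_pos: [0.5458, 0.0551, 0.074]
tcp_rot: [-0.001, 3.138, 0.002]
wrist_force: [4.8, 10.8, -2.7]
opening: 0.0204
finger_force: 61.3
```

>>> {"name": "drive_tool", "arguments": {
  "moves": [-0.12,0,0,0,0,0,-1,-0.12,0,0,0,0,0,-1,0,0,0,0,0,0,-1]
}}

```text
time: 24.05
ee_pos: [0.5501, 0.055, 0.0739]
tcp_rot: [-0.002, -3.141, -0.002]
wrist_force: [-5.4, 7.7, 4.9]
opening: 0.0208
finger_force: 62.1
```

>>> {"name": "drive_tool", "arguments": {
  "moves": [-0.12,0,0,0,0,0,-1,-0.12,0,0,0,0,0,-1,0,0,0,0,0,0,-1]
}}

```text
time: 24.3
ee_pos: [0.5519, 0.055, 0.0738]
tcp_rot: [0.002, -3.132, -0.001]
wrist_force: [-24.5, 5.5, 16.5]
opening: 0.0209
finger_force: 63.4
```

>>> {"name": "drive_tool", "arguments": {
  "moves": [0.2,0,0,0,0,0,-1,0,0,0,0,0,0,0.3,0,0,0,0,0,0,0.3,0,0,0,0,0,0,0.3,0,0,0,0,0,0,0.3,0,0,-1,0,0,0,0.3,0,0,-1,0,0,0,0.3,0,0,-1,0,0,0,0.3,1,-1,-1,0,0,0,1,1,-1,-1,0,0,0,1]
}}

```text
time: 25.13
ee_pos: [0.503, 0.0058, 0.1973]
tcp_rot: [-0.003, 3.141, -0.0]
wrist_force: [0.6, -1.4, 0.7]
opening: 0.0777
finger_force: 0.0
```

>>> {"name": "drive_tool", "arguments": {
  "moves": [1,-1,0,0,0,0,1,1,-1,0,0,0,0,1,0,0,0,0,0,0,1,0,0,0,0,0,0,1]
}}

```text
time: 25.47
ee_pos: [0.4527, -0.0452, 0.197]
tcp_rot: [0.004, 3.141, -0.0]
wrist_force: [1.1, -0.3, 0.7]
opening: 0.0853
finger_force: 0.0
```

Run:
```python
from h import *
go(.414,.332,.2,3.54)
snap("wrist","w9",1.5); snap("top","top9")
```

```text
t25.5 pos [ 0.4527 -0.0452  0.197 ] psi 3.139 tilt [ 0.001 -0.   ] j [-0.24  0.3   2.    0.    0.84 -1.81] F [ 1.1 -0.3  0.7] op 0.0853
 turn [-0.    0.01 -5.01] shift [-4.43 14.51 -0.12]
```

View pics/w9.png

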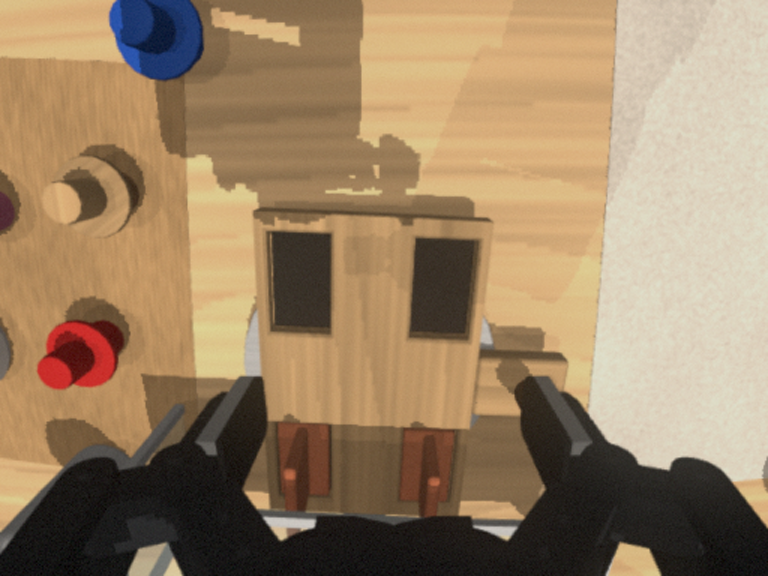

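The board is at the second stop, with the two tiles under the hood at (303,465) and (428,470). The free pockets are at (300,282) and (444,288). One tile is left, and I aim it at B1.

Run:
```python
from h import *
s=1.5
for c in([(270,231),(331,233),(330,331),(271,331)],[(415,237),(479,239),(471,338),(410,333)]):
    P=px("w9",np.array(c)/s,.044); e=P[3]-P[0]; f=P[2]-P[1]; print(P[:,:2].mean(0).round(4),np.hypot(*e[:2]).round(4),np.hypot(*f[:2]).round(4),np.hypot(*(P[1]-P[0])[:2]).round(4),"yaw",np.arctan2((e+f)[1],(e+f)[0]).round(3))
F=px("w9",np.array([(256,211),(492,218)])/s,.044); d=F[0]-F[1]; print("front",F[:,:2].round(4),np.hypot(*d[:2]),np.arctan2(d[0],-d[1]))
d=F=px("w3",np.array([(313,218),(530,231)])/s,.044)
print(fittile(["top9"],(.412,.332,.39)))
```

```text
[ 0.463  -0.1089] 0.0726 0.0708 0.0409 yaw -0.067
[ 0.467  -0.0097] 0.0696 0.0722 0.043 yaw -0.031
front [[ 0.413  -0.1351]
 [ 0.4182  0.0208]] 0.15602770138587888 -0.03340695364960015
(array([0.41134872, 0.33281388, 0.39426951]), np.float64(0.07104846828707034))
```

>>> {"name": "drive_tool", "arguments": {
  "moves": [0,1,0,0,0,0,1,0,1,0,0,0,0,1,0,1,0,0,0,0,1,0,1,0,0,0,0,1,0,1,0,0,0,0,1,0,1,0,0,0,0,1,0.3,1,0,0,0,0,1,0.3,1,0,0,0,0,1,0.3,1,0,0,0,0,1,0.3,1,0,0,0,0,1]
}}

```text
time: 26.4
ee_pos: [0.4229, 0.2082, 0.1961]
tcp_rot: [0.002, -3.141, -0.0]
wrist_force: [0.2, 0.3, 0.1]
opening: 0.0856
finger_force: 0.0
```

>>> {"name": "drive_tool", "arguments": {
  "moves": [0.3,1,0,0,0,0,1,0,1,0,0,0,0,1,0,1,0,0,0,0,1,0,1,0,0,0,-1,1,0,1,0,0,0,-1,1,0,0,0,0,0,-1,1,0,0,0,0,0,-1,1,0,0,0,0,0,-1,1,0,0,0,0,0,0,1]
}}

```text
time: 27.15
ee_pos: [0.4134, 0.3321, 0.196]
tcp_rot: [0.632, -3.077, 0.0]
wrist_force: [-0.5, -0.6, -0.0]
opening: 0.0855
finger_force: 0.0
```

Run:
```python
from h import *
snap("wrist","w10"); r=fittile(["w10"],(.413,.332,.39)); print(r); go(*r[0][:2],.029,r[0][2]+np.pi)
```

```text
(array([0.41371657, 0.33207691, 0.38680211]), np.float64(0.0647125497535388))
t27.2 pos [0.4135 0.3318 0.196 ] psi -2.742 tilt [-0. -0.] j [ 0.55  0.4   1.83  0.    0.91 -1.42] F [ 0.2 -0.3  0.8] op 0.0854
 turn [ 0.   -0.    0.17] shift [-0.01  0.01  6.68]
```

>>> {"name": "drive_tool", "arguments": {
  "moves": [0,0,0.7,0,0,0.17,0.5,0,0,1,0,0,0,0.5,0,0,1,0,0,0,0.5,0,0,1,0,0,0,0.5,0,0,1,0,0,0,0.5,0,0,1,0,0,0,0.5,0,0,1,0,0,0,0.5,0,0,0,0,0,0,0,0,0,0,0,0,0,-1,0,0,0,0,0,0,-1]
}}

```text
time: 28.03
ee_pos: [0.414, 0.3313, 0.0299]
tcp_rot: [-0.602, 3.083, 0.001]
wrist_force: [0.1, -0.0, -0.7]
opening: 0.0285
finger_force: 0.0
```

>>> {"name": "drive_tool", "arguments": {
  "moves": [0,0,0,0,0,0,-1,0,0,0,0,0,0,-1,0,0,0,0,0,0,-1,0,0,0,0,0,0,-1,0,0,0,0,0,0,-1]
}}

```text
time: 28.45
ee_pos: [0.4142, 0.3313, 0.0304]
tcp_rot: [-0.602, 3.081, 0.002]
wrist_force: [-1.3, 0.6, 7.2]
opening: 0.008
finger_force: 62.4
```

>>> {"name": "drive_tool", "arguments": {
  "moves": [0,0,-0.6,0,0,0,-1,0,0,-1,0,0,0.9,-1,0,0,-1,0,0,0.9,-1,0,0,-1,0,0,0.9,-1,0,0,-1,0,0,0.9,-1,0,0,-0.5,0,0,0.9,-1,0,0,0,0,0,0.9,-1,0,0,0,0,0,0,-1]
}}

```text
time: 29.12
ee_pos: [0.4138, 0.3309, 0.158]
tcp_rot: [0.077, 3.138, 0.002]
wrist_force: [0.2, -0.8, -2.1]
opening: 0.0081
finger_force: 60.9
```

Run:
```python
from h import *
go(.4675,-.0097,.0885,3.097)
```

```text
t29.1 pos [0.4138 0.3309 0.158 ] psi 3.093 tilt [0.002 0.001] j [ 0.55  0.45  1.87  0.    0.82 -0.97] F [ 0.2 -0.8 -2.1] op 0.0081
 turn [ 0.02  0.03 -0.05] shift [ -2.75 -13.51   2.78]
```

>>> {"name": "drive_tool", "arguments": {
  "moves": [-0.2,-1,0,0,0,-0.05,-1,-0.2,-1,0,0,0,0,-1,-0.2,-1,0,0,0,0,-1,-0.2,-1,0,0,0,0,-1,-0.2,-1,0,0,0,0,-1,-0.2,-1,0,0,0,0,-1,-0.2,-1,0,0,0,0,-1,-0.2,-1,0,0,0,0,-1,-0.2,-1,0,0,0,0,-1,-0.2,-1,0,0,0,0,-1]
}}

```text
time: 29.95
ee_pos: [0.4528, 0.0777, 0.1563]
tcp_rot: [-0.061, -3.141, -0.0]
wrist_force: [0.6, -0.1, -1.3]
opening: 0.0081
finger_force: 60.9
```

>>> {"name": "drive_tool", "arguments": {
  "moves": [-0.3,-1,0,0,0,0,-1,-0.3,-1,0,0,0,0,-1,-0.15,-1,0,0,0,0,-1,0,-0.51,0.5,0,0,0,-1,0,0,1,0,0,0,-1,0,0,1,0,0,0,-1,0,0,0.3,0,0,0,-1,0,0,0,0,0,0,-1,0,0,0,0,0,0,-1]
}}

```text
time: 30.7
ee_pos: [0.4682, -0.0094, 0.0867]
tcp_rot: [-0.063, -3.14, -0.0]
wrist_force: [-0.1, 0.1, -0.9]
opening: 0.0085
finger_force: 60.8
```

Run:
```python
from h import *
go(.468,-.0097,.071,3.093)
```

```text
t30.7 pos [ 0.4682 -0.0094  0.0867] psi 3.101 tilt [-0.001  0.   ] j [-0.16  0.5   2.08  0.    0.57 -1.69] F [-0.1  0.1 -0.9] op 0.0085
 turn [ 0.   -0.01  0.1 ] shift [ 0.01 -0.01  0.63]
```

>>> {"name": "drive_tool", "arguments": {
  "moves": [0,0,0,0,0,0.1,-1,0,0,0.3,0,0,0,-1,0,0,0.33,0,0,0,-1,0,0,0,0,0,0,-1,0,0,0,0,0,0,-1]
}}

```text
time: 31.12
ee_pos: [0.468, -0.0094, 0.0704]
tcp_rot: [-0.078, -3.14, -0.0]
wrist_force: [-0.3, -0.1, -1.4]
opening: 0.008
finger_force: 60.8
```

>>> {"name": "drive_tool", "arguments": {
  "moves": [0,0,0.2,0,0,0,-1,0,0,0.2,0,0,0,-1,0,0,0.1,0,0,0,-1,0,0,0,0,0,0,-1]
}}

```text
time: 31.45
ee_pos: [0.4689, -0.0091, 0.0614]
tcp_rot: [0.078, 3.136, 0.0]
wrist_force: [-11.3, 7.8, 62.3]
opening: 0.0079
finger_force: 72.3
```

>>> {"name": "drive_tool", "arguments": {
  "moves": [0,0,-0.1,0,0,0,-1,0,0,0,0,0,0,0,0,0,0,0,0,0,0,0,0,0,0,0,0,0,0,0,-1,0,0,0,0,0,0,-1,0,0,0,0,0,0,-1,0,0,0,0.5,0,0,-1,0,0,0,0.5,0,0,-1,0,0,0,1,0,0,-0.6,0,0,0,1]
}}

```text
time: 32.28
ee_pos: [0.4686, -0.0096, 0.2026]
tcp_rot: [0.078, 3.139, -0.0]
wrist_force: [0.3, -0.7, 1.0]
opening: 0.0846
finger_force: 0.0
```

Run:
```python
from h import *
snap("wrist","w11"); print(fittile(["w11"],(.468,-.01,3.09),z=.032)); 
go(.40,-.253,.2,2.6)
```

```text
(array([ 0.46790511, -0.00886467,  3.09423023]), np.float64(0.04772881951305186))
t32.3 pos [ 0.4693 -0.0097  0.2043] psi 3.092 tilt [ 0.005 -0.001] j [-0.16  0.3   1.96  0.    0.87 -1.68] F [ 0.4 -0.1  2.9] op 0.0854
 turn [0.01 0.06 6.15] shift [-2.64 -9.77  0.17]
```

>>> {"name": "drive_tool", "arguments": {
  "moves": [0.23,-1,0,0,0,0,1,0.23,-1,0,0,0,0,1,0.23,-1,0,0,0,0,1,0.23,-1,0,0,0,0,1,0.23,-1,0,0,0,0,1,0.23,-1,0,0,0,0,1,0.23,-1,0,0,0,0,1,0.23,-1,0,0,0,0,1,0.23,-1,0,0,0,0,1,0.2,-0.85,0,0,0,0,1]
}}

```text
time: 33.17
ee_pos: [0.3986, -0.2541, 0.1997]
tcp_rot: [-0.079, -3.14, -0.001]
wrist_force: [0.6, 0.6, 0.1]
opening: 0.085
finger_force: 0.0
```

>>> {"name": "drive_tool", "arguments": {
  "moves": [0,0,0,0,0,1,1,0,0,0,0,0,1,1,0,0,0,0,0,1,1,0,0,0,0,0,1,1,0,0,0,0,0,1,1,0,0,0,0,0,1,1,0,0,0,0,0,0,1]
}}

```text
time: 33.75
ee_pos: [0.3991, -0.2526, 0.1998]
tcp_rot: [-0.827, -3.029, -0.001]
wrist_force: [0.2, -0.3, 0.5]
opening: 0.0851
finger_force: 0.0
```

Run:
```python
from h import *
go(.40,-.253,.04,2.6)
snap("wrist","w12",1.5)
```

```text
t33.8 pos [ 0.3991 -0.2526  0.1998] psi 2.608 tilt [-0.001  0.001] j [-0.7   0.32  1.96  0.    0.87 -1.74] F [ 0.2 -0.3  0.5] op 0.0851
 turn [ 0.   -0.02  0.1 ] shift [-0.04  0.01  6.39]
```

View pics/w12.png

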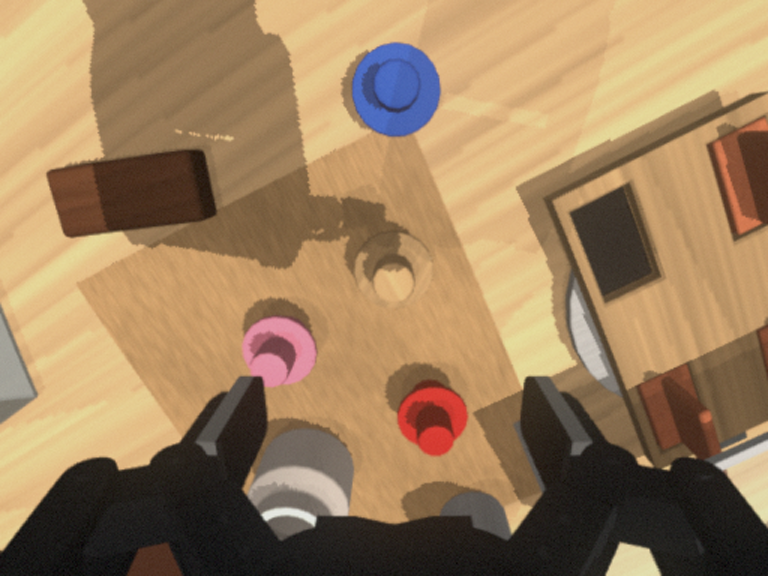

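The tan stopper is right below the hand: head top at (394,283), flange centre about (392,268). The nearby decoys are well clear of the closing line.

Run:
```python
from h import *
a=px("w12",np.array([(394,283)])/1.5,.066)[0]; b=px("w12",np.array([(392,268)])/1.5,.036)[0]; print(a,b)
m=(a+b)/2; go(m[0],m[1],.041,2.6)
```

```text
[ 0.40298743 -0.25353044  0.066     ] [ 0.40056022 -0.25369066  0.036     ]
t33.8 pos [ 0.3991 -0.2526  0.1999] psi 2.613 tilt [-0.001  0.001] j [-0.7   0.32  1.96  0.    0.87 -1.75] F [-0.6 -0.1  0.1] op 0.0855
 turn [ 0.   -0.02  0.17] shift [-0.11  0.02  6.35]
```

>>> {"name": "drive_tool", "arguments": {
  "moves": [-0.1,0.02,0.35,0,0,0,0.5,0,0,1,0,0,0,0.5,0,0,1,0,0,0,0.5,0,0,1,0,0,0,0.5,0,0,1,0,0,0,0.5,0,0,1,0,0,0,0.5,0,0,1,0,0,0,0.5,0,0,0,0,0,0,0.2,0,0,0,0,0,0,-1,0,0,0,0,0,0,-1]
}}

```text
time: 34.63
ee_pos: [0.402, -0.2536, 0.0425]
tcp_rot: [0.821, 3.032, -0.0]
wrist_force: [-0.1, 0.4, -0.5]
opening: 0.0283
finger_force: 0.1
```

>>> {"name": "drive_tool", "arguments": {
  "moves": [0,0,0,0,0,0,-1,0,0,0,0,0,0,-1,0,0,0,0,0,0,-1,0,0,0,0,0,0,-1]
}}

```text
time: 34.97
ee_pos: [0.4019, -0.2537, 0.0427]
tcp_rot: [0.822, 3.031, -0.001]
wrist_force: [-0.3, -1.2, 4.9]
opening: 0.0261
finger_force: 59.2
```

>>> {"name": "drive_tool", "arguments": {
  "moves": [0,0,-0.6,0,0,0,-1,0,0,-1,0,0,0,-1,0,0,-1,0,0,0,-1,0,0,-1,0,0,0,-1,0,0,-1,0,0,0,-1,0,0,-1,0,0,0,-1,0,0,-0.6,0,0,0,-1,0,0,0,0,0,0,-1]
}}

```text
time: 35.63
ee_pos: [0.4025, -0.2541, 0.2001]
tcp_rot: [0.821, 3.027, -0.004]
wrist_force: [0.2, 0.7, -0.3]
opening: 0.0261
finger_force: 59.1
```

Run:
```python
from h import *
go(.47,-.40,.2,2.6); d=snap("top","top13",4,(350,120,450,220))
```

```text
t35.6 pos [ 0.4025 -0.2541  0.2001] psi 2.612 tilt [ 0.004 -0.004] j [-0.7   0.32  1.95  0.    0.86 -1.74] F [ 0.2  0.7 -0.3] op 0.0261
 turn [-0.01  0.07  0.15] shift [-5.32 -3.61  0.  ]
```

View pics/top13.png

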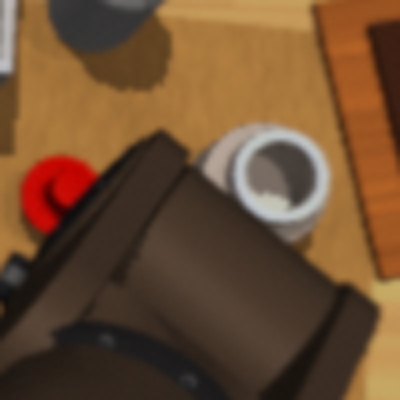

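>>> {"name": "drive_tool", "arguments": {
  "moves": [-1,-0.35,0,0,0,0,-1,-1,-0.35,0,0,0,0,-1,-1,-0.35,0,0,0,0,-1,-1,-0.35,0,0,0,0,-1,-1,-0.35,0,0,0,0,-1,-1,-0.35,0,0,0,0,-1,-1,-0.35,0,0,0,0,-1,-1,-0.35,0,0,0,0,-1,-0.8,-0.3,0,0,0,0,-1,0,0,0,0,0,0,-1]
}}

```text
time: 36.52
ee_pos: [0.5536, -0.4337, 0.1942]
tcp_rot: [-0.823, -3.031, -0.001]
wrist_force: [-0.4, 0.3, -1.2]
opening: 0.0262
finger_force: 59.1
```

>>> {"name": "drive_tool", "arguments": {
  "moves": [0,0,0,0,0,0,-1,0,0,0,0,0,0,-1]
}}

```text
time: 36.68
ee_pos: [0.5518, -0.4308, 0.1955]
tcp_rot: [-0.822, -3.03, -0.002]
wrist_force: [-0.5, 0.4, -0.4]
opening: 0.0262
finger_force: 59.1
```

Run:
```python
from h import *
go(.527,-.417,.15,2.6); snap("wrist","w14",1.5)
```

```text
t36.7 pos [ 0.5518 -0.4308  0.1955] psi 2.612 tilt [-0.002  0.002] j [-0.76  0.63  1.39  0.    1.12 -1.8 ] F [-0.5  0.4 -0.4] op 0.0262
 turn [ 0.01 -0.03  0.15] shift [ 1.13 -0.04  1.82]
```

View pics/w14.png

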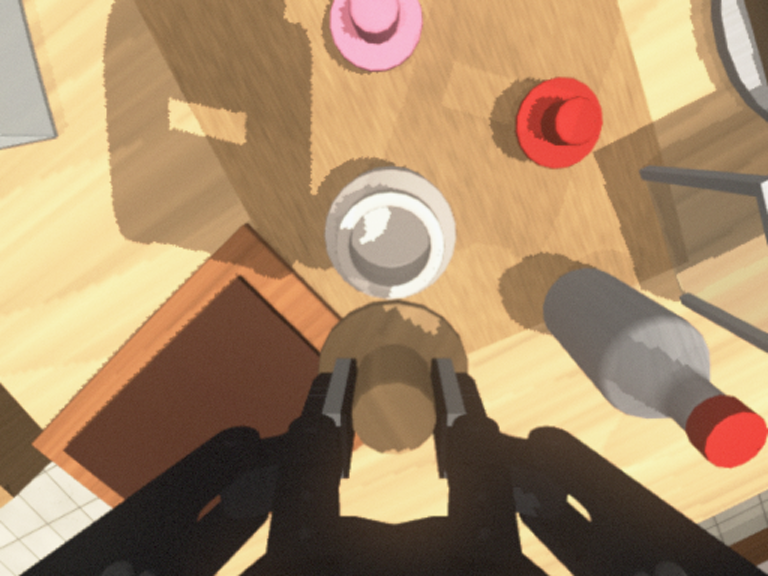

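The jar rim ring is centred at about (390,245). The held stopper's flange is centred at about (393,373) and its head top at (394,411). I compute the jar position and check the stopper's axis against the TCP.

Run:
```python
from h import *
z=.1955-.0427
j=px("w14",np.array([(389.5,245),(333,245),(446,245)])/1.5,.09); print("jar",j.round(4),np.hypot(*(j[1]-j[2])[:2]))
print("flange",px("w14",np.array([(393,373)])/1.5,z+.036),"head",px("w14",np.array([(394,411)])/1.5,z+.066))
f=px("w14",np.array([(319,373),(467,373)])/1.5,z+.036); print(np.hypot(*(f[0]-f[1])[:2]))
go(j[0][0],j[0][1],.15,2.612)
```

```text
jar [[ 0.5276 -0.4182  0.09  ]
 [ 0.5114 -0.4457  0.09  ]
 [ 0.5437 -0.3907  0.09  ]] 0.06373967487172189
flange [[ 0.55245678 -0.43047745  0.1888    ]] head [[ 0.5500823  -0.42871964  0.2188    ]]
0.05532271553677212
t36.7 pos [ 0.5518 -0.4307  0.1961] psi 2.612 tilt [-0.001  0.001] j [-0.76  0.63  1.39  0.    1.12 -1.8 ] F [ 0.2 -0.5 -1.2] op 0.0264
 turn [ 0.01 -0.02  0.  ] shift [ 1.09 -0.06  1.84]
```

>>> {"name": "drive_tool", "arguments": {
  "moves": [0.55,-0.03,0,0,0,0,-1,0.55,-0.03,0.5,0,0,0,-1,0,0,0.6,0,0,0,-1,0,0,0.6,0,0,0,-1,0,0,0.6,0,0,0,-1,0,0,0.5,0,0,0,-1,0,0,0.4,0,0,0,-1,0,0,0,0,0,0,-1]
}}

```text
time: 37.4
ee_pos: [0.5272, -0.418, 0.1149]
tcp_rot: [-0.821, -3.03, -0.002]
wrist_force: [0.5, -0.3, -1.0]
opening: 0.0262
finger_force: 59.1
```

>>> {"name": "drive_tool", "arguments": {
  "moves": [0,0,0.2,0,0,0,-1,0,0,0.2,0,0,0,-1,0,0,0.1,0,0,0,-1,0,0,0,0,0,0,-1,0,0,0,0,0,0,-1]
}}

```text
time: 37.82
ee_pos: [0.528, -0.4189, 0.1046]
tcp_rot: [0.822, 3.032, 0.0]
wrist_force: [0.1, -0.4, -1.1]
opening: 0.0263
finger_force: 59.1
```

>>> {"name": "drive_tool", "arguments": {
  "moves": [0,0,0.1,0,0,0,-1,0,0,0.06,0,0,0,-1,0,0,0,0,0,0,-1]
}}

```text
time: 38.07
ee_pos: [0.5282, -0.4192, 0.1018]
tcp_rot: [0.822, 3.031, -0.001]
wrist_force: [-2.1, 1.9, 8.7]
opening: 0.0259
finger_force: 60.0
```

>>> {"name": "drive_tool", "arguments": {
  "moves": [0,0,0,0,0,0,0,0,0,0,0,0,0,0,0,0,0,0,0,0,0,0,0,0,0,0,0,0,0,0,-0.5,0,0,0,0,0,0,-1,0,0,0,0,0,0,-1,0,0,0,0,0,0,-1,0,0,0,0,0,0,-1,0,0,0,0,0,0,-1,0,0,0,0]
}}

```text
time: 38.9
ee_pos: [0.5278, -0.4188, 0.2402]
tcp_rot: [0.822, 3.032, -0.0]
wrist_force: [1.0, 0.2, -0.1]
opening: 0.0424
finger_force: 0.0
```

>>> {"name": "drive_tool", "arguments": {
  "moves": [1,1,-1,0,0,0,0,1,1,0,0,0,0,0,1,1,0,0,0,0,0,1,1,0,0,0,0,0,1,1,0,0,0,0,0,1,1,0,0,0,0,0,0,0,0,0,0,0,0]
}}

```text
time: 39.48
ee_pos: [0.4728, -0.2104, 0.2633]
tcp_rot: [-0.818, -3.033, -0.001]
wrist_force: [1.0, -0.3, 0.4]
opening: 0.0428
finger_force: 0.0
```

Run:
```python
from h import *
go(.5,-.2,.2,2.6)
snap("scene","sc15"); snap("top","top15")
a=load("sc15")["img"][190:300,80:340]; b=load("top15")["img"][80:280,210:450]
a=cv2.resize(a,(780,330),interpolation=cv2.INTER_CUBIC); b=cv2.resize(b,(324,270),interpolation=cv2.INTER_CUBIC)
c=np.zeros((600,780,3),np.uint8); c[:330]=a; c[330:,:324]=b
w=snap("wrist")["img"][:,:,::-1]; c[330:,400:760]=cv2.resize(w,(360,270))
cv2.imwrite("pics/fin.png",c)
```

```text
t39.5 pos [ 0.4728 -0.2104  0.2633] psi 2.614 tilt [-0.     0.001] j [-0.55  0.3   1.78  0.    1.06 -1.59] F [ 1.  -0.3  0.4] op 0.0428
 turn [ 0.01 -0.01  0.18] shift [-0.72  0.92  2.53]
```

View pics/fin.png

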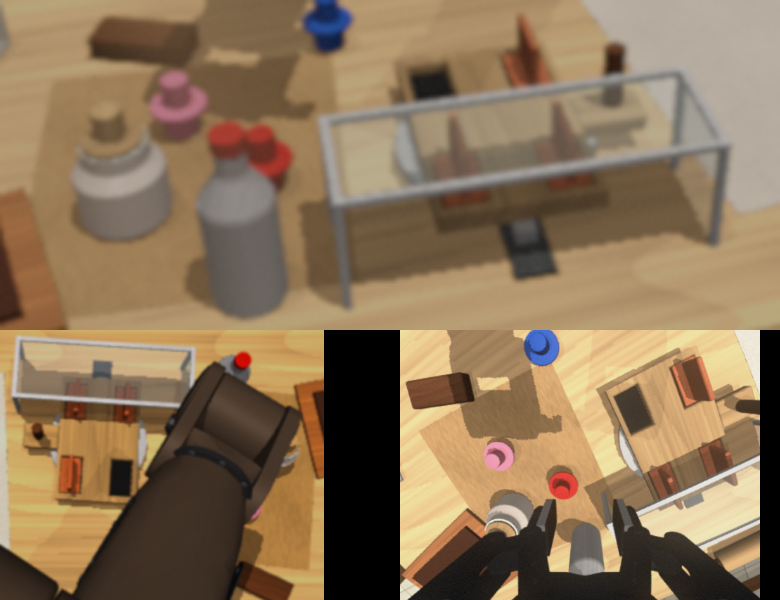

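The view confirms the result: the stopper's flange is on the jar rim at (107,145), B1's tile is seated, two tiles are under the hood and everything is upright. My board yaw readings at the two stops differ by about 0.02 rad. With time to spare, I nudge the knob with closed fingers to be sure it is fully home.

Run:
```python
from h import *
go(.505,.057,.2,2.614)
```

```text
t39.6 pos [ 0.4749 -0.2151  0.263 ] psi 2.613 tilt [ 0.001 -0.001] j [-0.55  0.31  1.77 -0.    1.06 -1.59] F [ 1.1 -0.7  0.4] op 0.0425
 turn [-0.    0.02 -0.02] shift [ 4.44 10.01  2.52]
```

>>> {"name": "drive_tool", "arguments": {
  "moves": [0.44,1,0,0,0,0,-1,0.44,1,0,0,0,0,-1,0.44,1,0,0,0,0,-1,0.44,1,0,0,0,0,-1,0.44,1,0,0,0,0,-1,0.44,1,0,0,0,0,-1,0.44,1,0,0,0,0,-1,0.44,1,0,0,0,0,-1,0.44,1,0,0,0,0,-1,0.44,1,0,0,0,0,-1]
}}

```text
time: 40.47
ee_pos: [0.5069, 0.0567, 0.2621]
tcp_rot: [0.824, 3.031, 0.0]
wrist_force: [0.1, -0.8, 0.8]
opening: 0.0002
finger_force: 0.0
```

>>> {"name": "drive_tool", "arguments": {
  "moves": [0,0,0,0,0,-0.95,-1,0,0,0,0,0,-0.95,-1,0,0,0,0,0,-0.95,-1,0,0,0,0,0,-0.95,-1,0,0,0,0,0,-0.95,-1,0,0,0,0,0,-0.95,-1,0,0,0,0,0,-0.9,-1,0,0,0,0,0,0,-1,0,0,0,0,0,0,-1]
}}

```text
time: 41.22
ee_pos: [0.5066, 0.0556, 0.262]
tcp_rot: [0.008, 3.142, 0.0]
wrist_force: [0.9, -0.5, 0.5]
opening: 0.0001
finger_force: 0.0
```

Run:
```python
from h import *
go(.505,.057,.082,np.pi); snap("wrist","w16",1.5)
print(fittile(["w16"],(.468,-.009,3.09),z=.032), proj("w16",[[.546,.057,.114]])*1.5)
```

```text
t41.2 pos [0.5066 0.0556 0.262 ] psi 3.137 tilt [0. 0.] j [-0.02  0.29  1.8   0.    1.05 -1.59] F [ 0.9 -0.5  0.5] op 0.0001
 turn [ 0.    0.   -0.06] shift [0.06 0.05 7.2 ]
(array([ 0.46729759, -0.00905621,  3.07701128]), np.float64(0.04561232393356096)) [[394.51959333 325.14280059]]
```

View pics/w16.png

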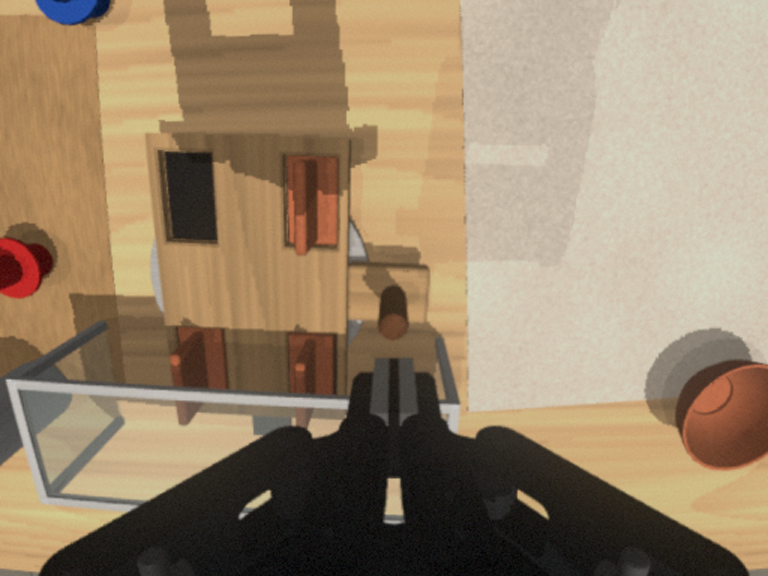

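The knob top at (394,326) falls where the home position projects, at (394.5,325). I finish with one gentle push.

>>> {"name": "drive_tool", "arguments": {
  "moves": [0,0.05,0.9,0,0,0,-1,0,0,1,0,0,0,-1,0,0,1,0,0,0,-1,0,0,1,0,0,0,-1,0,0,1,0,0,0,-1,0,0,1,0,0,0,-1,0,0,1,0,0,0,-1,0,0,0.2,0,0,0,-1,-0.4,0,0,0,0,0,-1,0,0,0,0,0,0,-1]
}}

```text
time: 42.1
ee_pos: [0.5183, 0.0574, 0.0854]
tcp_rot: [0.004, 3.139, 0.0]
wrist_force: [-0.6, 0.1, -0.3]
opening: 0.0
finger_force: 0.0
```

>>> {"name": "drive_tool", "arguments": {
  "moves": [-0.2,0,0,0,0,0,-1,-0.1,0,0,0,0,0,-1,0,0,0,0,0,0,-1]
}}

```text
time: 42.35
ee_pos: [0.5245, 0.0575, 0.0856]
tcp_rot: [0.003, 3.139, 0.0]
wrist_force: [0.4, -0.0, -0.5]
opening: -0.0001
finger_force: 0.0
```

>>> {"name": "drive_tool", "arguments": {
  "moves": [-0.1,0,0,0,0,0,-1,-0.06,0,0,0,0,0,-1,0,0,0,0,0,0,-1]
}}

```text
time: 42.6
ee_pos: [0.5259, 0.0575, 0.0848]
tcp_rot: [-0.002, -3.138, 0.0]
wrist_force: [-8.7, -0.7, 6.8]
opening: -0.0002
finger_force: 4.5
```

>>> {"name": "drive_tool", "arguments": {
  "moves": [-0.1,0,0,0,0,0,-1,-0.06,0,0,0,0,0,-1,0,0,0,0,0,0,-1]
}}

```text
time: 42.85
ee_pos: [0.526, 0.0576, 0.0847]
tcp_rot: [-0.002, -3.129, 0.0]
wrist_force: [-28.6, -2.5, 21.5]
opening: 0.0003
finger_force: 14.1
```

Rigid: the position did not change under 28 N, so the board is on its stop. I back off, rise and hand in.

>>> {"name": "drive_tool", "arguments": {
  "moves": [0.6,0,0,0,0,0,-1,0.6,0,0,0,0,0,-1,0,0,-1,0,0,0,-1,0,0,-1,0,0,0,-1,0,0,-1,0,0,0,-1,0,0,-1,0,0,0,-1,0,0,-1,0,0,0,-1,0,0,-1,0,0,0,-1,0,0,0,0,0,0,-1]
}}

```text
time: 43.6
ee_pos: [0.5028, 0.0577, 0.2392]
tcp_rot: [0.002, 3.134, 0.0]
wrist_force: [0.4, -0.6, 1.3]
opening: 0.0003
finger_force: 0.0
```

Run:
```python
from h import *
s=env.sense(); print(s["ee_pos"],s["wrist_force"],s["time"])
snap("wrist","w17"); print(fittile(["w17"],(.468,-.009,3.09),z=.032))
print(env.finish_job())
```

```text
[0.50284483 0.05766541 0.23915964] [ 0.4284422  -0.5749389   1.34851302] 43.6
(array([ 0.46737379, -0.00882754,  3.08554678]), np.float64(0.04967629795702444))
the job is handed in; nothing more can be done
None
```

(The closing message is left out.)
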